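# Hang the parts pail on the bench rack by its bail

## Robot

A 6-joint arm with a two-finger parallel gripper is mounted at the origin on a cart in front of the work surface, level with it; the furniture and walls round the work are solid. World frame = base frame: x ahead of the robot, y to its left, z up, the work surface at z = 0. Lengths are in mm, angles in rad, forces in N, time in s.
With the tool pointing down it reaches from about 350 to 875 mm from the base axis. Payload 4.2 kg.
Tool frame: the origin (TCP) lies midway between the tips of the shut fingers; the grasp point (between the pads) lies 19 mm behind it; z points along the fingers, y is the direction in which the jaws open and shut (so a half turn about z gives the same grasp; the last joint's range is limited). The gripper opens to 85 mm and grips with 20 to 120 N. Pads are 22 mm wide; open, the fingers measure 114 mm over their backs; the gripper's body (76 mm by 85 mm) begins 54 mm behind the grasp point. The pads swing forward as they close: fully open they stand 13 mm farther back than shut.
Start: joints at [-0.986, 0.385, 0.008, 0, -1.194, -0.259], TCP at [200.057, -592.095, 231.312] pointing down, gripper open.
Joint ranges: [-3.14, 3.14], [-1.21, 2.06], [-1.07, 1.41], [-3.16, 2.05], [-2.99, -0.16], [-3.1, 3.1]. Speed limits (rad/s): [2.79, 2.79, 3.14, 3.14, 3.14, 3.14].

## Interface

Orientations are given as a unit quaternion [x, y, z, w].
In Python, from bench import readout, optics, workorder, nets gives the robot as it stands. The module is installed in compiled form; this text tells all that it offers.
- The arm moves only by the tool move_arm, never from a script. Its argument "steps" is a list of rows, each a list of 7 numbers: the opening, from -1 (shut) to 1 (fully open), so that 0 is half open, then the shift along the world's x, y, z in mm, then the turn, a rotation vector about the world's x, y, z in rad. In form: [[gripper, tx, ty, tz, wx, wy, wz], ...]. A call has 1 to 5 rows; each row is the pose to reach, as a shift and turn from the pose commanded when the call began; what a row does not reach only later rows make up. A row lasts 1/12 s, in which the tool goes at most 41.7 mm and 7.16 degrees, less where a joint would pass 70% of its speed; a pose out of reach is approached as far as the arm can. A call with a gripper value outside its range is refused whole. The fingers move at their own pace and stop on an object; the grip force is fixed at half the most. Time passes only in rows, so rows that repeat a pose let the fingers close. It gives the time, the measured TCP pose, the force and the opening at its end, in the units of the state.
- readout.read_state(): the state, without advancing time (a new reading comes with each control period).
- optics.get_image(name): name is "scene" or "top" or "wrist"; returns a dict with "frame" (384x512x3 uint8, blue, green, red), "fx", "fy", "cx", "cy" (pixels), "k1" (the pictures are not rectified: a ray, as slopes to the right and down, at radius r is drawn at 1 + k1 r^2 times it, then the intrinsics apply), "rvec" (rotation vector, rad) and "tvec" (3), from world to camera coordinates, as OpenCV has them. Camera axes: x right, y down, z forward; pixel columns grow to the right and rows downward; lengths in mm; the calibration is good to about 2 mm. A picture is of the moment at which its call begins. There is no depth.
- workorder.job_done(): hands the job in, once; it reports no verdict.
Trained networks look in a picture, given as the dict that the camera call returned (one of the last four; its "shot" number tells which), for a name from the list of things; names that differ only in an ending like _2 or _b are one class to them, and where a whole thing is asked for, a point or a joint stands for the part that bears it (a point fixed in the world has none). Each returns a list of dicts, best first, with "conf" (0 to 1); they miss things now and then, are a little off and sometimes report something else, mostly with a low value. They report only what shows in the picture. A call takes as long as a camera call. They do not tell look-alikes from the thing itself.
- nets.silhouettes(name, picture): "region" (384x512 bool, what is visible of it) and "extent" ([left, top, right, bottom] in pixels, round what is visible of it).
- nets.tip_of(name, picture): "uv" ([column, row] in pixels: a listed point, or the origin of a listed thing).
The state is a dict: "clock": time; "joints": joint angles; "joint_vel": joint speeds; "joint_efforts": joint torques, N m; "position": TCP position; "ee_rot": TCP orientation; "contact_force": force on the tool from outside, world axes, zero at the start; "wrist_torque": the same for the moment, N m; "gripper_width": finger opening in mm.
Only numpy, scipy, OpenCV 4.12 (cv2) and the standard library are available. Lean on these libraries where they do the work, as an engineer would, in place of code of your own. Each camera call takes 0.05 s, during which the arm holds its last target.

## Task

With the small metal pail standing on the bench, swing its folded-down wire bail upright, then lift the pail by the bail and hang it on the bench rack under the plywood shelf, so that the wire rests in the dips of both prongs and the pail hangs free. Keep the two nuts in the pail, and leave the other things on the bench where they stand.

Things in the scene. Friction and masses are not known exactly. Their poses are not given: they have to be found in the camera images.
- pail: Small open aluminium-coloured pail, 66 mm high, diameter 76 mm at the foot and 90 mm at the rim, loose, about 0.5 kg with contents. Origin: centre of the underside, z up. Bail pivots at y = +-52 mm, 60 mm above the underside. At the start it stands on the bench, its -x side (where the folded bail lies) roughly toward the robot.
- bail: U-shaped bail of 5 mm steel wire, 104 mm wide. Origin midway between the pivots; y is the pivot axis (as the pail's y). Legs run along its -x, 75 mm to the top wire, straight along y for 82 mm. At the start -x is level or up to 20 degrees above; upright = -x straight up (a quarter turn about +y from level); it can fold on over. Pivots are stiff (0.025 N m): it stays where put.
- bail_grip (a point): Middle of the bail's top wire and centre of the round black plastic sleeve on it (the place to grip), 10 mm in diameter, 36 mm long along the wire. 135 mm above the pail's underside when the bail is upright. Axes as the bail's.
- rack: Fixed steel bench rack. Origin on the bench straight below the dips of the prongs; its front is its -x, roughly toward the robot. Base plate 8 mm thick, x -70 to 130 mm, y +-105 mm; posts at x = 110, y = +-85 mm. Two 7 mm round prongs at y = +-30 mm (53 mm clear between) run forward from a crossbar at x = 110 mm to upturned tips at x = -23 mm, 201.5 mm above the bench.
- rack_seat (a point): Where bail_grip lies when the pail hangs in the dips: midway between the prongs, 190 mm above the bench; axes as the rack's. Each dip's bottom is 18 mm long in x, centred here. Relative to this point the tip tops are 11.5 mm higher and 23 mm forward (-x); the prongs' tops behind the dips are 7.5 mm higher.
- shelf_edge (a point): Middle of the lower front edge of the rack's plywood shelf, straight above rack_seat, 340 mm above the bench. The shelf runs back from here 135 mm and is 230 mm wide; a box and a cap are fixed on it. A hand cannot come straight down on the prongs; it has to lean back toward the front (-x). Axes as the rack's.
- nut_a: Bright hexagon nut, 19x22x10 mm, loose in the pail.
- nut_b: Dull brown hexagon nut, 19x22x10 mm, loose in the pail.
- block: Bystander: black rubber block, 45x70x25 mm, origin under its centre.
- oiler: Bystander: cream oiler bottle with a red spout, 52 mm diameter, 152 mm high, origin under its centre.
- jar: Bystander: dark jar with a grey lid, 68 mm diameter, 80 mm high, origin under its centre.
Things that resemble listed ones, but are neither listed nor needed, are in the scene too. What is meant by the pail is not green, and is the smaller of those in its own colour.

How it is judged (in metres and radians):
On the way, in this order (a step that is already met when the one before it is completed fails the run):
1. the bail stands upright (within 17 degrees of the pail's axis) while the pail stands on the bench (angle between the x axis of bail and the z axis of pail, either way round below 0.3 rad and height (world z) of pail below 0.012 m), for 0.2 s.
2. the pail is lifted at least 30 mm clear by the bail, roughly upright (height (world z) of pail above 0.03 m and contact force between the fingers and bail above 0.5 N and angle between pail's own z axis and vertical below 0.4 rad), for 0.2 s.
At the end, for the whole second after the job is handed in: The pail hangs at rest by its bail: mid wire within 16 mm of the seat point fore-aft and sideways, 6 mm in height; wire within 10 degrees of the rack's y; pail within 17 degrees of upright; bail bears on the rack; both nuts in the pail (x of bail_grip in the frame of rack_seat between -0.016 and 0.016 m and y of bail_grip in the frame of rack_seat between -0.016 and 0.016 m and z of bail_grip in the frame of rack_seat between -0.006 and 0.006 m and angle between the y axis of bail and the y axis of rack, either way round below 0.17 rad and angle between pail's own z axis and vertical below 0.3 rad and contact force between bail and rack above 1 N and linear speed of pail below 0.03 m/s and angular speed of pail below 0.3 rad/s and distance between each of nut_a, nut_b and pail below 0.07 m); the robot touches nothing.
It fails at once if a part falls out of the pail (distance between any of nut_a, nut_b and pail above 0.1 m).
It fails at once if the pail is tipped by more than 45 degrees (angle between pail's own z axis and vertical above 0.785 rad).
It fails at once if a bystander is shifted by more than 30 mm or knocked over (distance of any of block, oiler, jar from where it was at the start of the episode above 0.03 m or angle between any of block, oiler, jar's own z axis and vertical above 0.5 rad).
It also fails if it takes over 54 s, if anything falls off the work surface, if the arm or the gripper's body presses on something with over 40 N, if the wrist force passes 120 N, or if a joint passes its speed limit or range.

## Working session

There is one attempt and no reset: what is moved stays moved. The work goes in short steps, Python scripts to look and compute and a tool call to move; the robot and the scene stay as the last step left them, time stands still between calls to the robot, and variables do not carry over. Pictures are saved under pics/ and viewed, and the job is handed in when it is done.

Besides the shell and the picture viewer there is one more tool, called after ">>>" by a JSON object that holds its "method" and its "body", one argument or row to a line. move_arm: Moves the arm, as the interface text tells. Its arguments: {"type":"object","properties":{"steps":{"type":"array","items":{"type":"array","items":{"type":"number"}}}},"required":["steps"]}

```bash
mkdir -p pics
cat > h.py <<'E'
import numpy as np, cv2
from scipy.spatial.transform import Rotation as R
from bench import readout, optics, workorder, nets
def ray(p,uv):
    u=(uv[0]-p['cx'])/p['fx']; v=(uv[1]-p['cy'])/p['fy']
    r0=np.hypot(u,v); r=r0
    for _ in range(50): r=r0/(1+p['k1']*r*r)
    s=r/r0 if r0>0 else 1
    Rm=R.from_rotvec(np.ravel(p['rvec'])).as_matrix(); t=np.ravel(p['tvec'])
    d=Rm.T@np.array([u*s,v*s,1]); return -Rm.T@t, d/np.linalg.norm(d)
def atz(p,uv,z):
    c,d=ray(p,uv); return c+d*(z-c[2])/d[2]
def tri(obs):
    A=np.zeros((3,3));b=np.zeros(3)
    for p,uv in obs:
        c,d=ray(p,uv);M=np.eye(3)-np.outer(d,d);A+=M;b+=M@c
    x=np.linalg.solve(A,b)
    return x,[float(np.linalg.norm((np.eye(3)-np.outer(d,d))@(x-c))) for c,d in [ray(p,uv) for p,uv in obs]]
def proj(p,X):
    Rm=R.from_rotvec(np.ravel(p['rvec'])).as_matrix(); q=np.atleast_2d(X)@Rm.T+np.ravel(p['tvec'])
    s=q[:,:2]/q[:,2:]; s=s*(1+p['k1']*(s**2).sum(1))[:,None]
    return s*[p['fx'],p['fy']]+[p['cx'],p['cy']]
E
python3 - <<'E'
from h import *
np.set_printoptions(precision=1,suppress=True)
print(readout.read_state())
for n in ['scene','top','wrist']:
    p=optics.get_image(n); cv2.imwrite(f'pics/{n}0.png',p['frame'])
    print(n,p['fx'],p['k1'],'cam',ray(p,(256,192)))
    for o in ['pail','bail','bail_grip','rack','rack_seat','shelf_edge','block','oiler','jar','nut_a']:
        try:
            for d in nets.tip_of(o,p)[:3]: print(' ',o,np.array(d['uv']),round(d['conf'],2), end=';')
        except Exception as e: print(o,e)
    print()
E
```

```text
{'clock': 0.0, 'joints': array([-1. ,  0.4,  0. , -0. , -1.2, -0.3]), 'joint_vel': array([ 0., -0.,  0., -0., -0., -0.]), 'joint_efforts': array([  0. , -39.2,  18.8,   4.2,  -0. ,   0. ]), 'position': array([ 199.9, -591.6,  230.2]), 'ee_rot': array([-0.2,  1. ,  0. , -0. ]), 'contact_force': array([-0.5,  0.1, -0. ]), 'wrist_torque': array([0. , 0.1, 0. ]), 'gripper_width': 85.426595622183}
scene 386.1379712325242 -0.05267306975033164 cam (array([-283. ,  810.2, 1011.1]), array([ 0.6, -0.4, -0.6]))
  pail [248.4 235.3] 0.82;  pail [156.2 319.4] 0.74;  pail [244.6 299.6] 0.63;  bail [248.1 223.3] 0.54;  bail_grip [262.7 236.5] 0.62;  bail_grip [179.  282.5] 0.57;  bail_grip [340.9 111.7] 0.46;  rack [334.  182.5] 0.96;  rack_seat [338.6 144.4] 0.71;  shelf_edge [342.9 111.6] 0.86;  shelf_edge [223.3 206.8] 0.17;  block [223.6 204.9] 0.52;  oiler [259.3 183.8] 0.83;  jar [208.6 262.6] 0.89;  nut_a [261.4 181.9] 0.29;
top 379.55431522916155 -0.059549232492662904 cam (array([ 304.6,  271.6, 1654.5]), array([ 0.2, -0. , -1. ]))
  pail [249.1 207.4] 0.63;  pail [151.8 243.3] 0.58;  bail [215.8 255.7] 0.59;  bail [247.5 205.5] 0.53;  bail_grip [216.3 237.4] 0.6;  bail_grip [247.6 220.8] 0.46;  bail_grip [173.2 236.7] 0.41;  rack [350.8 190.5] 0.61;  shelf_edge [376.7 173.6] 0.87;  block [246.9 173.9] 0.72;  oiler [292.  157.6] 0.47;  jar [208.9 218.7] 0.74;  jar [246.9 172. ] 0.41;  nut_a [249.5 223. ] 0.55;
wrist 339.1642265416897 0.024406432807935603 cam (array([ 136.7, -615.1,  374.1]), array([ 0.3,  0.1, -1. ]))
```

Run:
```python
import cv2
a=cv2.imread('pics/scene0.png');cv2.imwrite('pics/scene0c.png',cv2.resize(a[90:350,110:420],None,fx=2.5,fy=2.3,interpolation=2))
a=cv2.imread('pics/top0.png');cv2.imwrite('pics/top0c.png',cv2.resize(a[120:300,120:420],None,fx=2.6,fy=2.6,interpolation=2))
```

```text
(no output)
```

View pics/scene0c.png

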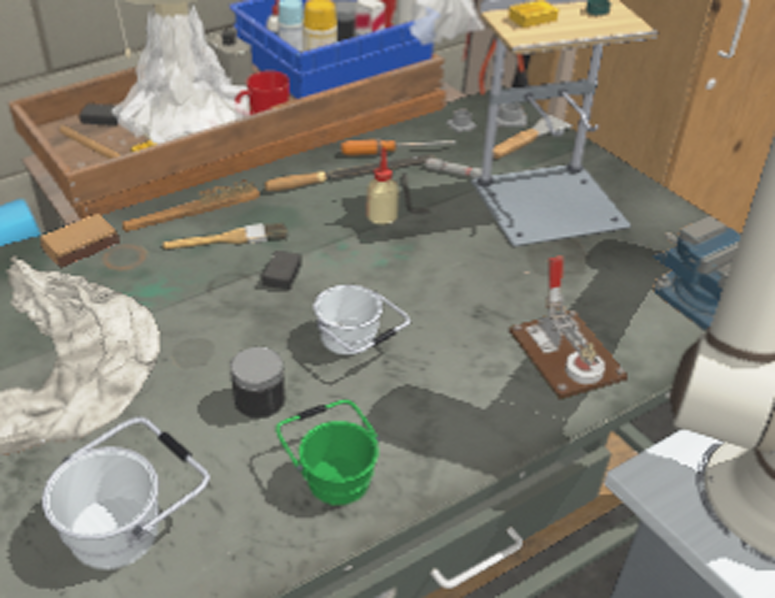

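View pics/top0c.png

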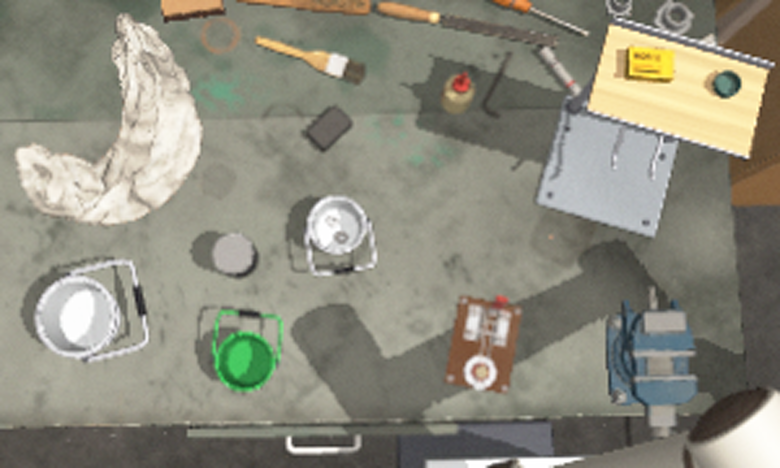

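View pics/scene0.png

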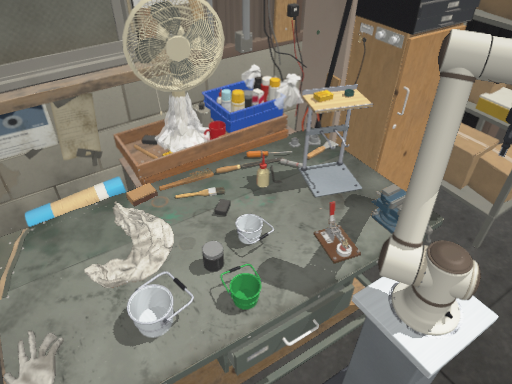

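The scene view shows the small pail at about (248,230), with its bail grip at (262,236). In the top view the pail is at (249,207) and the grip at (252,223). The other two pails are the larger metal one and the green one. The rack is at (330,150) in the scene view. Next I'll measure positions.

Run:
```python
from h import *
np.set_printoptions(precision=1,suppress=True)
s=optics.get_image('scene');t=optics.get_image('top')
for n,p in (('s',s),('t',t)):
    for o in ['pail','bail','rack','jar','block','oiler','bail_grip','nut_a','nut_b']:
        for d in nets.silhouettes(o,p)[:4]:
            ys,xs=np.nonzero(d['region']); print(n,o,round(d['conf'],2),np.array(d['extent']),xs.mean().round(1),ys.mean().round(1),len(xs))
import itertools
for o in ['jar','block','oiler']:
    print(o,tri([(s,nets.tip_of(o,s)[0]['uv']),(t,nets.tip_of(o,t)[0]['uv'])]))
    print(atz(s,nets.tip_of(o,s)[0]['uv'],0),atz(t,nets.tip_of(o,t)[0]['uv'],0))
print('pail',atz(t,(249.1,207.4),0), atz(s,(248.4,235.3),0))
print('grip',tri([(s,(262.7,236.5)),(t,(252.5,223.5))]))
print('shelf',tri([(s,(342.9,111.6)),(t,(376.7,173.6))]))
print('seat',atz(s,(338.6,144.4),190))
# top crop big
a=t['frame'];cv2.imwrite('pics/t_pail.png',cv2.resize(a[185:240,215:285],None,fx=10,fy=10,interpolation=2))
cv2.imwrite('pics/t_rack.png',cv2.resize(a[120:215,320:425],None,fx=6,fy=6,interpolation=2))
a=s['frame'];cv2.imwrite('pics/s_pail.png',cv2.resize(a[205:260,220:290],None,fx=10,fy=10,interpolation=2))
cv2.imwrite('pics/s_rack.png',cv2.resize(a[85:200,290:380],None,fx=5,fy=5,interpolation=2))
```

```text
s pail 0.79 [223.6 265.5 261.1 306.6] 244.4 288.8 985
s pail 0.73 [128.7 277.2 184.9 336.6] 152.2 308.6 1935
s bail 0.8 [140.8 271.4 197.2 319.2] 175.7 292.8 317
s bail 0.61 [226.4 262.7 253.1 293.3] 237.5 270.0 78
s rack 0.62 [298.3  83.8 373.8 197.8] 330.8 138.0 3707
s rack 0.42 [216.3 199.  231.  216.3] 222.5 206.9 172
s jar 0.79 [198.8 239.7 221.  273.1] 212.7 255.9 582
s block 0.59 [216.4 198.7 231.8 215.8] 223.0 206.9 200
s oiler 0.49 [256.5 156.7 267.8 188.5] 263.1 174.0 243
s bail_grip 0.86 [174.8 279.1 191.5 299. ] 180.4 285.0 65
s bail_grip 0.69 [225.1 267.6 257.9 287.2] 239.1 274.2 43
t pail 0.91 [135.  223.6 177.3 261.9] 150.3 241.1 860
t pail 0.77 [206.6 242.3 229.3 270. ] 214.1 258.7 381
t pail 0.56 [238.2 196.6 263.9 225.3] 250.6 206.8 350
t bail 0.41 [250.5 224.4 251.3 226.8] 251.5 224.0 4
t rack 0.67 [328.7 126.1 415.9 213.3] 368.1 167.1 4531
t jar 0.69 [201.4 209.8 221.9 227.5] 210.8 218.0 253
t jar 0.56 [325.4 127.1 418.4 211.5] 368.3 167.0 4375
t block 0.57 [241.2 164.3 258.4 175.8] 246.8 169.5 156
t oiler 0.5 [288.8 149.7 302.3 165.3] 295.9 156.0 152
t bail_grip 0.61 [155.7 220.7 173.8 241.4] 170.4 232.7 50
t bail_grip 0.57 [235.8 207.8 263.7 226.8] 256.0 217.2 24
t bail_grip 0.48 [216.7 237.5 219.8 236. ] 217.3 240.6 7
jar (array([489.1, 476.5,  24.1]), [6.304097161771013, 6.304097161771])
[512.3 473.3   0. ] [488.2 474.1   0. ]
block (array([693.3, 308.4,  13.3]), [4.316560772074472, 4.316560772074511])
[709.4 305.    0. ] [693.8 305.2   0. ]
oiler (array([ 858.1,   35.5, -456.9]), [22.261233499637516, 22.261233499637644])
[491.8 265.9   0. ] [750.2  99.5   0. ]
pail [531.8 301.4   0. ] [535. 298.   0.]
grip (array([456.2, 288.4,  58.3]), [1.6951251747403933, 1.6951251747406297])
shelf (array([ 603. , -160.4,  334.3]), [5.297809010950046, 5.297809010950072])
seat [ 605.7 -162.1  190. ]
```

View pics/t_pail.png

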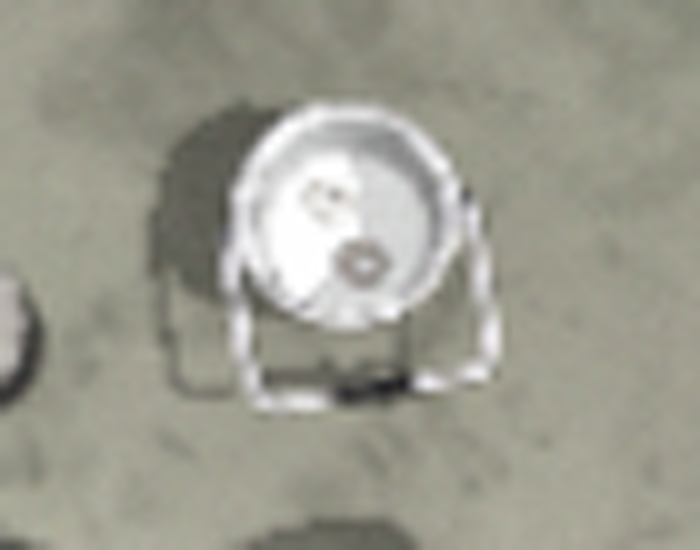

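View pics/s_pail.png

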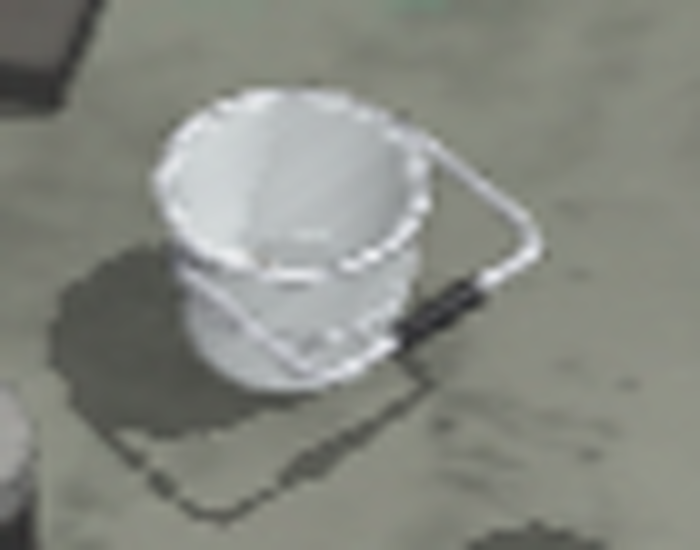

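View pics/t_rack.png

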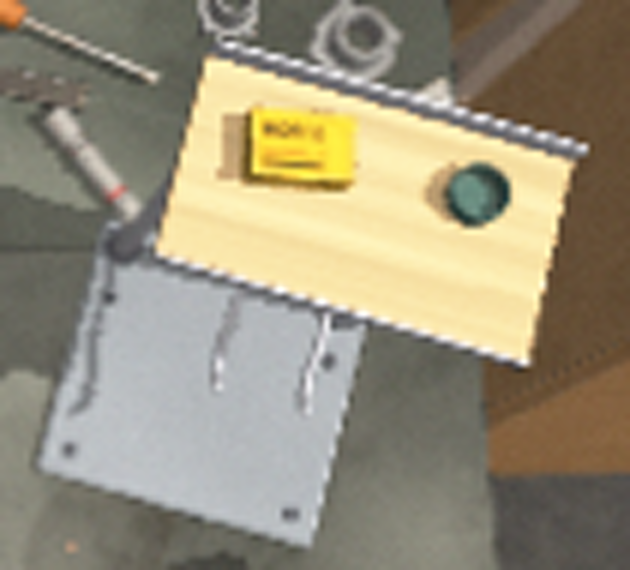

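View pics/s_rack.png

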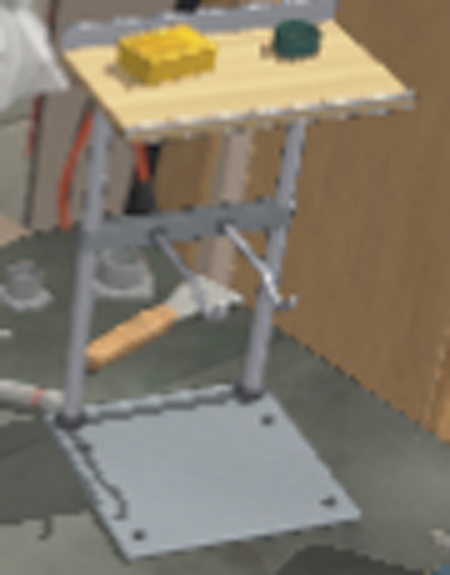

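```bash
cat > fit.py <<'E'
from h import *
from scipy.optimize import least_squares
def z2u(U,f,off): return [(U[0]+.5)/f-.5+off[0],(U[1]+.5)/f-.5+off[1]]
def Rz(a): return R.from_euler('z',a).as_matrix()
def fit(obs,x0,model):
    f=lambda q: np.concatenate([(proj(p,model(q,name))[0]-uv) for p,name,uv in obs])
    r=least_squares(f,x0,loss='soft_l1',f_scale=1.0); return r.x, f(r.x).reshape(-1,2), np.sqrt(np.diag(np.linalg.inv(r.jac.T@r.jac)))
RP={'fl':(-70,105,8),'fr':(-70,-105,8),'tipL':(-23,30,200),'tipR':(-23,-30,200),'shL':(0,115,340),'shR':(0,-115,340),'bl':(130,105,8)}
def rack(q,n): return Rz(q[2])@np.array(RP[n])+[q[0],q[1],0]
def pail(q,n): # x,y,yaw,phi (bail elevation)
    o=np.array([q[0],q[1],0]); M=Rz(q[2])
    if n=='rim': return o+[0,0,66]
    if n=='pivR': l=np.array([0,-52,60])
    elif n=='pivL': l=np.array([0,52,60])
    else:
        y={'grip':0,'cL':45,'cR':-45,'sL':18,'sR':-18}[n]
        l=np.array([-75*np.cos(q[3]),y,60+75*np.sin(q[3])])
    return o+M@l
E
python3 - <<'E'
from fit import *
np.set_printoptions(precision=2,suppress=True)
s=optics.get_image('scene');t=optics.get_image('top')
T=lambda a,b:z2u((a,b),6,(320,120)); S=lambda a,b:z2u((a,b),5,(290,85))
o=[(t,'fl',T(40,466)),(t,'fr',T(308,546)),(t,'tipL',T(217,388)),(t,'tipR',T(305,410)),(t,'shL',T(158,252)),(t,'shR',T(527,364)),
(s,'fl',S(128,557)),(s,'fr',S(358,513)),(s,'bl',S(50,420)),(s,'shL',S(125,130)),(s,'shR',S(412,97))]
print(fit(o,[600,-160,-.25],rack))
T=lambda a,b:z2u((a,b),10,(215,185)); S=lambda a,b:z2u((a,b),10,(220,205))
o=[(t,'rim',T(349,213)),(t,'pivR',T(470,203)),(t,'cR',T(488,378)),(t,'cL',T(255,405)),(t,'sL',T(335,393)),(t,'sR',T(410,381)),
(s,'rim',S(294,181)),(s,'sL',S(402,335)),(s,'sR',S(480,290)),(s,'cR',S(532,250)),(s,'cL',S(315,378))]
print(fit(o,[530,300,0,.1],pail))
E
```

```text
(array([ 605.65, -160.21,   -0.31]), array([[-0.14, -0.43],
       [ 1.07, -0.14],
       [ 0.55, -1.27],
       [ 0.57, -0.58],
       [-0.87,  0.85],
       [-0.59,  0.46],
       [-0.38, -0.33],
       [ 1.2 ,  0.28],
       [-1.82, -1.59],
       [ 0.16,  3.03],
       [ 0.34,  2.53]]), array([1.72, 1.79, 0.02]))
(array([529.34, 298.37,   0.11,   0.06]), array([[ 0.05,  0.  ],
       [ 0.15, -0.31],
       [-1.04, -0.24],
       [ 0.97, -0.27],
       [-0.64,  0.13],
       [ 0.38,  0.26],
       [ 0.2 ,  0.51],
       [-0.94,  0.19],
       [-0.52, -0.14],
       [ 0.31,  0.32],
       [ 1.44, -0.4 ]]), array([1.77, 2.03, 0.03, 0.04]))
```

```bash
cat >> h.py <<'E'
def ori(psi,th):
    z=np.array([np.cos(psi)*np.sin(th),np.sin(psi)*np.sin(th),-np.cos(th)]); x=np.array([np.sin(psi),-np.cos(psi),0]); return np.stack([x,np.cross(z,x),z],1)
def delta(pos,psi,th,s=None):
    s=s or readout.read_state(); M=R.from_quat(s['ee_rot'])
    rv=(R.from_matrix(ori(psi,th))*M.inv()).as_rotvec(); d=np.array(pos)-s['position']
    n=max(np.linalg.norm(d)/41.7,np.degrees(np.linalg.norm(rv))/7.16)
    print('shift',d.round(1),'rot',rv.round(4),'rows',round(float(n),1)); return d,rv
E
python3 - <<'E'
from h import *
np.set_printoptions(suppress=True)
s=readout.read_state();print(R.from_quat(s['ee_rot']).as_matrix().round(3))
d,rv=delta([470,-118,331],-0.3,0.785)
for k in (5,10): print((d*k/14).round(1),(rv*k/14).round(4))
E
```

```text
[[-0.947 -0.32   0.   ]
 [-0.32   0.947  0.   ]
 [-0.    -0.    -1.   ]]
shift [269.9 474.1  99.7] rot [-0.5679 -0.5827  0.8945] rows 13.3
[ 96.4 169.3  35.6] [-0.2028 -0.2081  0.3195]
[192.8 338.6  71.2] [-0.4057 -0.4162  0.639 ]
```

>>> {"method": "move_arm", "body": {
  "steps": [
    [1,19,34,25,-0.04,-0.042,0.064],
    [1,38,68,50,-0.081,-0.083,0.128],
    [1,58,102,70,-0.122,-0.125,0.192],
    [1,77,136,85,-0.162,-0.166,0.256],
    [1,96,169,100,-0.203,-0.208,0.32]
  ]
}}

```text
clock: 3.77
position: [291.6, -430.8, 328.7]
ee_rot: [-0.316, 0.937, -0.118, 0.087]
contact_force: [1.9, 1.0, 0.5]
gripper_width: 85.6
```

>>> {"method": "move_arm", "body": {
  "steps": [
    [1,19,34,0,-0.04,-0.042,0.064],
    [1,38,68,0,-0.081,-0.083,0.128],
    [1,58,102,0,-0.122,-0.125,0.192],
    [1,77,136,0,-0.162,-0.166,0.256],
    [1,96,169,0,-0.203,-0.208,0.32]
  ]
}}

```text
clock: 4.18
position: [387.7, -261.0, 328.6]
ee_rot: [-0.454, 0.844, -0.228, 0.169]
contact_force: [1.4, -1.2, 0.0]
gripper_width: 85.5
```

Run:
```python
from h import *
np.set_printoptions(suppress=True)
d,rv=delta([470,-118,331],-0.3,0.785); print(readout.read_state()['joints'].round(2))
```

```text
shift [ 82.3 143.    2.4] rot [-0.1606 -0.1612  0.2509] rows 4.0
[-0.15 -0.24 -0.66  0.27 -0.62 -0.61]
```

>>> {"method": "move_arm", "body": {
  "steps": [
    [1,18,32,0,-0.036,-0.036,0.056],
    [1,36,64,1,-0.072,-0.072,0.112],
    [1,54,96,2,-0.108,-0.108,0.168],
    [1,70,122,2,-0.138,-0.138,0.214],
    [1,82,143,3,-0.161,-0.161,0.251]
  ]
}}

```text
clock: 4.6
position: [467.6, -120.1, 330.3]
ee_rot: [-0.548, 0.746, -0.306, 0.224]
contact_force: [1.1, -1.3, 1.8]
gripper_width: 85.7
```

Run:
```python
from h import *
import pickle
np.set_printoptions(suppress=True,precision=2)
p=optics.get_image('wrist'); pickle.dump(p,open('w1.pkl','wb')); cv2.imwrite('pics/w1.png',cv2.resize(p['frame'],None,fx=1.5,fy=1.5))
print(readout.read_state()['joints'],ray(p,(256,192)))
for n in ('rack_seat','shelf_edge'):print(n,[(d['uv'],d['conf']) for d in nets.tip_of(n,p)])
```

```text
[ 0.04 -0.27 -0.97  1.13 -0.27 -1.36] (array([ 352.73, -156.26,  432.06]), array([ 0.73,  0.05, -0.68]))
rack_seat []
shelf_edge [([109.4, 200.6], 0.83)]
```

View pics/w1.png

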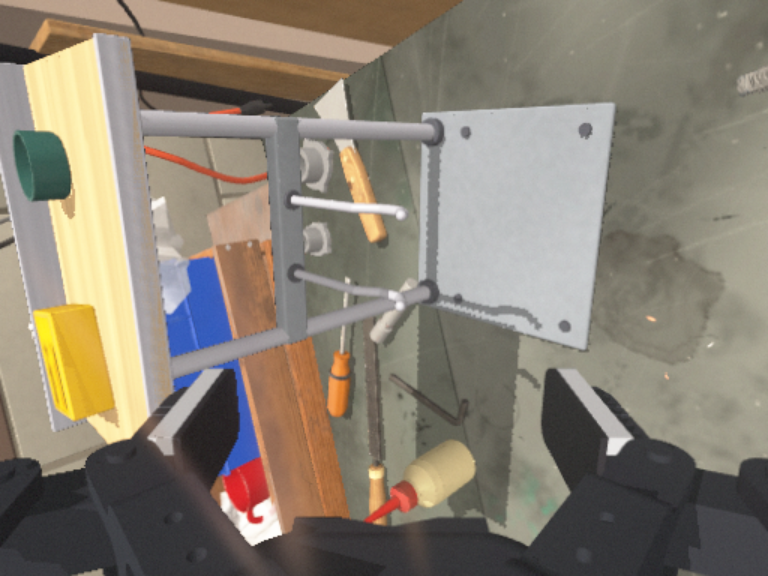

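```bash
cat > rk.py <<'E'
from fit import *
import pickle
np.set_printoptions(precision=2,suppress=True)
p=pickle.load(open('w1.pkl','rb'))
RP.update({'pbL':(110,85,10),'pbR':(110,-85,10),'rL':(106,30,190+7.5-3.5),'rR':(106,-30,190+7.5-3.5)})
RP['tipL']=(-21.5,30,198.5);RP['tipR']=(-21.5,-30,198.5)
W=lambda a,b:z2u((a,b),1.5,(0,0))
ow=[(p,'tipR',W(402,215)),(p,'tipL',W(398,302)),(p,'fr',W(614,103)),(p,'fl',W(587,349)),(p,'pbR',W(434,132)),(p,'pbL',W(430,292)),(p,'shR',W(132,38)),(p,'rR',W(294,201)),(p,'rL',W(297,273))]
print(fit(ow,[600,-160,-.25],rack))
E
python3 rk.py
```

```text
(array([ 604.86, -160.22,   -0.3 ]), array([[-0.91,  0.14],
       [ 1.47,  2.78],
       [ 0.67, -1.43],
       [-0.22,  2.07],
       [-0.08,  0.69],
       [ 0.28,  0.09],
       [-0.24, -0.55],
       [-3.2 , -0.39],
       [-2.58, -0.03]]), array([0.67, 0.49, 0.01]))
```

Run:
```python
from h import *
d,rv=delta([400,284,240],0.11,0.785)
```

```text
shift [-67.  407.6 -90. ] rot [ 0.0005 -0.0092  0.4199] rows 10.1
```

>>> {"method": "move_arm", "body": {
  "steps": [
    [0.2,-6,38,0,0,0,0.038],
    [0.0,-12,76,0,0,0,0.076],
    [-0.2,-18,114,0,0,0,0.114],
    [-0.4,-24,152,0,0,-0.003,0.153],
    [-0.41,-30,188,0,0,-0.004,0.19]
  ]
}}

```text
clock: 5.17
position: [436.9, 65.0, 331.7]
ee_rot: [-0.612, 0.693, -0.284, 0.254]
contact_force: [1.7, 0.0, 0.5]
gripper_width: 26.0
```

>>> {"method": "move_arm", "body": {
  "steps": [
    [-0.41,-6,38,-15,0,0,0.038],
    [-0.41,-12,76,-30,0,0,0.076],
    [-0.41,-18,114,-45,0,0,0.114],
    [-0.41,-24,152,-60,0,-0.003,0.153],
    [-0.41,-30,188,-75,0,-0.004,0.19]
  ]
}}

```text
clock: 5.58
position: [408.6, 255.9, 258.3]
ee_rot: [0.675, -0.63, 0.26, -0.281]
contact_force: [1.0, -0.2, 0.2]
gripper_width: 25.1
```

Run:
```python
from h import *
import pickle
np.set_printoptions(suppress=True,precision=2)
d,rv=delta([400,284,240],0.11,0.785); print(readout.read_state()['joints'])
p=optics.get_image('wrist'); pickle.dump(p,open('w2.pkl','wb')); cv2.imwrite('pics/w2.png',cv2.resize(p['frame'],None,fx=1.5,fy=1.5))
print([(d['uv'],d['conf']) for d in nets.tip_of('bail_grip',p)])
```

```text
shift [ -8.6  28.1 -18.3] rot [-0.   -0.    0.04] rows 0.8
[ 0.89 -0.11 -1.07  1.55 -0.54 -2.2 ]
[([365.9, 201.1], 0.64), ([405.4, 362.7], 0.46)]
```

View pics/w2.png

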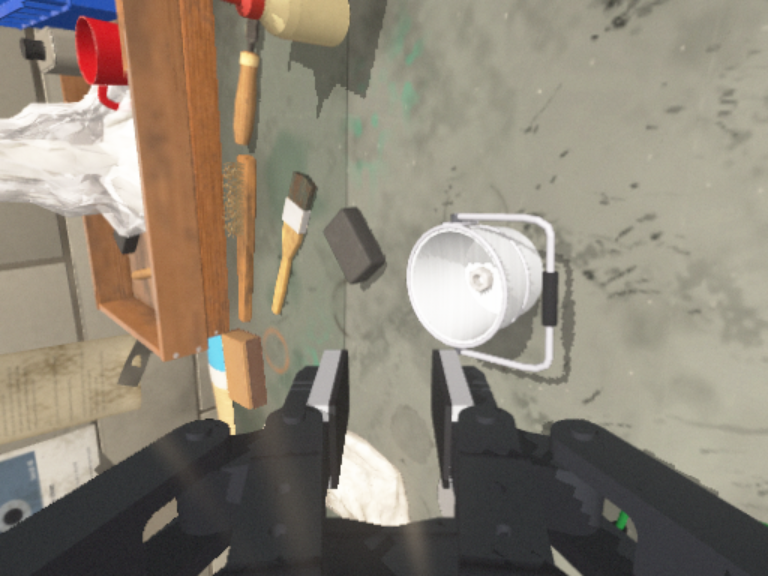

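```bash
cat > pl.py <<'E'
from fit import *
import pickle
np.set_printoptions(precision=2,suppress=True)
p=pickle.load(open('w2.pkl','rb'))
s=optics.get_image('scene');t=optics.get_image('top')
W=lambda a,b:z2u((a,b),1.5,(0,0))
ow=[(p,'rim',W(458,286)),(p,'sR',W(551,272)),(p,'sL',W(550,325)),(p,'pivR',W(455,217)),(p,'pivL',W(463,351))]
print(fit(ow,[530,300,.1,.1],pail))
T=lambda a,b:z2u((a,b),10,(215,185)); S=lambda a,b:z2u((a,b),10,(220,205))
o=[(t,'rim',T(349,213)),(t,'sL',T(335,393)),(t,'sR',T(410,381)),
(s,'rim',S(294,181)),(s,'sL',S(402,335)),(s,'sR',S(480,290))]
q=fit(ow+o,[530,300,.1,.1],pail);print(q, pail(q[0],'grip'))
print(tri([(p,W(550.5,298.5)),(s,S(441,312.5)),(t,T(372.5,387))]))
print(tri([(p,W(458,286)),(s,S(294,181)),(t,T(349,213))]))
# overlay
v=cv2.resize(p['frame'],None,fx=1.5,fy=1.5)
for n in ['sR','sL','pivR','pivL','cL','cR','grip']:
    u=proj(p,pail(q[0],n))[0]*1.5; cv2.circle(v,(int(u[0]),int(u[1])),3,(0,0,255),1)
a=np.linspace(0,6.28,60); C=np.stack([45*np.cos(a)+q[0][0],45*np.sin(a)+q[0][1],a*0+66],1)
for u in proj(p,C)*1.5: cv2.circle(v,(int(u[0]),int(u[1])),1,(0,0,255),-1)
cv2.imwrite('pics/w2o.png',cv2.resize(v[180:400,380:620],None,fx=2.5,fy=2.5))
E
python3 pl.py
```

```text
(array([529.89, 296.78,   0.16,   0.05]), array([[-1.64,  0.83],
       [-0.34, -0.63],
       [ 0.27,  0.24],
       [ 2.  , -0.46],
       [-0.09,  0.18]]), array([1.11, 0.87, 0.01, 0.03]))
(array([530.48, 297.16,   0.15,   0.03]), array([[-2.09,  1.02],
       [-0.09, -0.36],
       [ 0.39,  0.33],
       [ 1.68, -0.2 ],
       [-0.66,  0.28],
       [ 0.34, -0.27],
       [ 0.53, -0.  ],
       [ 1.48, -0.27],
       [ 0.32,  0.18],
       [ 0.15, -0.05],
       [ 0.21, -0.64]]), array([1.01, 0.76, 0.01, 0.03])) [456.4  285.69  62.19]
(array([456.44, 287.55,  61.07]), [1.7344190544972262, 0.9319441946621988, 2.427043877241303])
(array([530.23, 297.48,  64.87]), [1.9411613671836223, 1.964878340941706, 1.3519012657794165])
```

View pics/w2o.png

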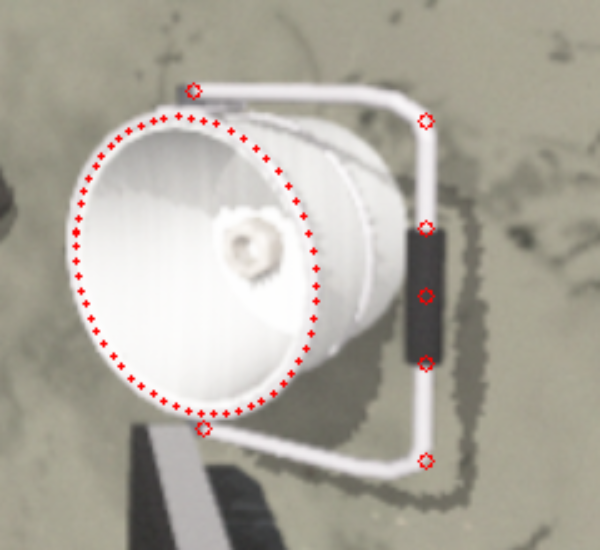

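Run:
```python
from h import *
d,rv=delta([435.4,283.1,83.2],0.15,0.785)
```

```text
shift [  26.2   29.6 -174.1] rot [ 0.0004 -0.0023  0.0827] rows 4.3
```

>>> {"method": "move_arm", "body": {
  "steps": [
    [-0.41,10,8,-35,0,0,0.02],
    [-0.41,18,16,-70,0,0,0.04],
    [-0.41,24,24,-105,0,0,0.06],
    [-0.41,26,30,-140,0,0,0.083],
    [-0.41,26,30,-168,0,0,0.083]
  ]
}}

```text
clock: 6.2
position: [415.3, 307.0, 175.2]
ee_rot: [0.698, -0.614, 0.256, -0.267]
contact_force: [0.2, -0.7, 0.4]
gripper_width: 25.3
```

Run:
```python
from h import *
import pickle
np.set_printoptions(suppress=True,precision=2)
p=optics.get_image('wrist'); pickle.dump(p,open('w3.pkl','wb')); cv2.imwrite('pics/w3.png',cv2.resize(p['frame'],None,fx=1.5,fy=1.5))
d,rv=delta([465,288,54],0.15,0.785); print(readout.read_state()['joints'])
```

```text
shift [  51.2  -20.8 -119. ] rot [ 0.04 -0.03  0.03] rows 3.1
[ 0.74  0.1  -1.07  2.05 -0.49 -2.56]
```

View pics/w3.png

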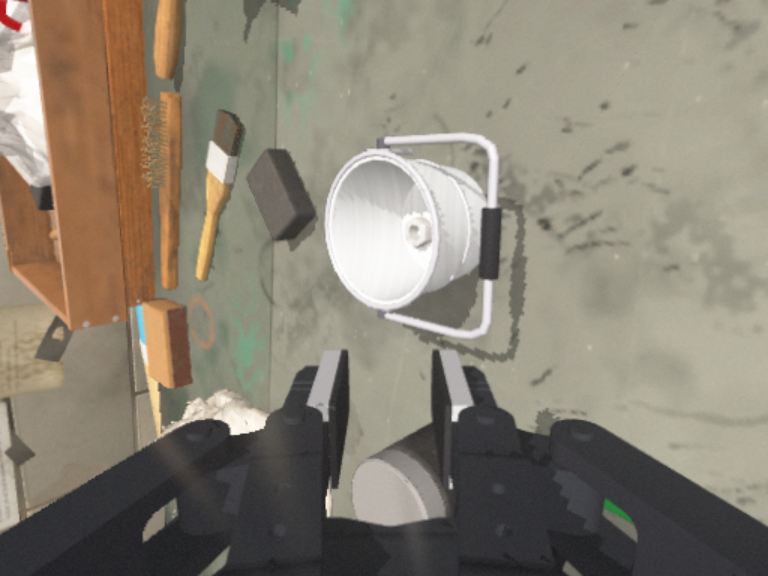

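```bash
cat > kin.py <<'E'
from h import *
from scipy.optimize import least_squares
def ry(a): return R.from_euler('y',a).as_matrix()
def rx(a): return R.from_euler('x',a).as_matrix()
def rz(a): return R.from_euler('z',a).as_matrix()
def fk(j,L):
    d1,a1,L2,a3,L4,L6=L[:6]
    M=rz(j[0]); p=np.array([0,0,d1])+M@[a1,0,0]
    M=M@ry(j[1]); p=p+M@[0,0,L2]
    M=M@ry(-j[2]); p=p+M@[L4,0,a3]
    M=M@rx(j[3]*1.0)@ry(-j[4]); p=p+M@[L6,0,0]
    M=M@rx(j[5])
    return p,M   # tool z = M x
E
python3 - <<'E'
from kin import *
np.set_printoptions(suppress=True,precision=3)
s=readout.read_state()
D=[([-0.986,0.385,0.008,0,-1.194,-0.259],[200.057,-592.095,231.312]),
([-0.15,-0.24,-0.66,0.27,-0.62,-0.61],[387.7,-261,328.6]),
([0.04,-0.27,-0.97,1.13,-0.27,-1.36],[467.6,-120.1,330.3]),
([0.89,-0.11,-1.07,1.55,-0.54,-2.2],[408.6,255.9,258.3]),
(list(s['joints']),list(s['position']))]
w=[5,1,1,1,5]
f=lambda L:np.concatenate([w_*(fk(j,L)[0]-p) for w_,(j,p) in zip(w,D)])
r=least_squares(f,[300,0,400,0,400,250]);print(r.x);print(r.fun.reshape(-1,3))
np.save('L.npy',r.x)
print(s['joints'],R.from_quat(s['ee_rot']).as_matrix()); M=fk(s['joints'],r.x)[1];print(M)
M=fk(D[0][0],r.x)[1];print(M)
E
```

```text
[-115.016  506.155  179.098   64.496    7.172 -130.974]
[[ 666.442  442.933   39.793]
 [  33.454  176.82  -103.252]
 [ -48.196  105.264 -135.28 ]
 [ -54.066   74.845  -71.358]
 [  19.262  -15.177   22.185]]
[ 0.737  0.1   -1.069  2.051 -0.485 -2.564] [[ 0.12  -0.722  0.681]
 [-0.992 -0.109  0.06 ]
 [ 0.031 -0.683 -0.729]]
[[ 0.125 -0.976  0.178]
 [ 0.672  0.215  0.708]
 [-0.729  0.031  0.683]]
[[-0.     0.665  0.747]
 [ 0.     0.747 -0.665]
 [-1.     0.    -0.   ]]
```

```bash
cat > kin.py <<'E'
from h import *
from scipy.optimize import least_squares
def ry(a): return R.from_euler('y',a).as_matrix()
def rx(a): return R.from_euler('x',a).as_matrix()
def rz(a): return R.from_euler('z',a).as_matrix()
def fk(j,L):
    d1,a1,L2,a3,L4,L6,b,c=L[:8]
    M=rz(j[0]+b); p=np.array([0,0,d1])+M@[a1,0,0]
    M=M@ry(j[1]); p=p+M@[0,0,L2]
    M=M@ry(-j[2]); p=p+M@[L4,0,a3]
    M=M@rx(-j[3])@ry(-j[4]); p=p+M@[L6,0,0]
    M=M@rx(-j[5]+c)
    # tool: z = M[:,0]
    return p,np.stack([M[:,2],-M[:,1]*-1*-1,M[:,0]],1)
E
python3 - <<'E'
from kin import *
np.set_printoptions(suppress=True,precision=3)
s=readout.read_state()
q=lambda v:R.from_quat(v).as_matrix()
D=[([-0.986,0.385,0.008,0,-1.194,-0.259],[200.057,-592.095,231.312],np.array([[-.947,-.32,0],[-.32,.947,0],[0,0,-1]])),
([-0.15,-0.24,-0.66,0.27,-0.62,-0.61],[387.7,-261,328.6],q([-0.454, 0.844, -0.228, 0.169])),
([0.04,-0.27,-0.97,1.13,-0.27,-1.36],[467.6,-120.1,330.3],q([-0.548, 0.746, -0.306, 0.224])),
([0.89,-0.11,-1.07,1.55,-0.54,-2.2],[408.6,255.9,258.3],q([0.675, -0.63, 0.26, -0.281])),
(list(s['joints']),list(s['position']),q(s['ee_rot']))]
w=[5,1,1,1,5]
f=lambda L:np.concatenate([np.r_[w_*(fk(j,L)[0]-p), 200*w_*(fk(j,L)[1][:,2]-M[:,2])] for w_,(j,p,M) in zip(w,D)])
r=least_squares(f,[300,0,400,0,400,250,-.26,0]);print(r.x);print(r.fun.reshape(-1,6))
np.save('L.npy',r.x)
for j,p,M in D: print((M.T@fk(j,r.x)[1]).round(2).tolist())
E
```

```text
[  -59.552   538.59    137.617    34.117    23.343  -148.512    -0.242
 -9607.557]
[[  49.048   19.216   41.593   -0.068    0.192    0.   ]
 [  50.481  104.709 -107.623  -15.256  -21.66    -0.887]
 [ -26.297   66.245 -141.03   -13.456  -31.733    0.928]
 [ -61.521  102.537  -75.363   -2.048  -34.015   -0.43 ]
 [  37.77   -58.34    23.211   -5.575 -165.12     0.   ]]
[[-0.32, 0.95, 0.0], [-0.95, -0.32, 0.0], [0.0, 0.0, 1.0]]
[[-0.35, 0.93, 0.13], [-0.93, -0.36, 0.0], [0.05, -0.12, 0.99]]
[[-0.38, 0.91, 0.17], [-0.92, -0.39, 0.01], [0.07, -0.15, 0.99]]
[[-0.38, 0.91, 0.17], [-0.92, -0.38, 0.02], [0.08, -0.15, 0.99]]
[[-0.37, 0.91, 0.16], [-0.92, -0.38, 0.02], [0.08, -0.14, 0.99]]
```

```bash
sed -i "s/d1,a1,L2,a3,L4,L6,b,c=L\[:8\]/d1,a1,L2,a3,L4,L6,b,e=L[:8]; c=0/; s/M@\[a1,0,0\]/M@[a1,e,0]/" kin.py
python3 - <<'E'
from kin import *
np.set_printoptions(suppress=True,precision=3)
s=readout.read_state()
q=lambda v:R.from_quat(v).as_matrix()
D=[([-0.986,0.385,0.008,0,-1.194,-0.259],[200.057,-592.095,231.312],np.array([[-.947,-.32,0],[-.32,.947,0],[0,0,-1]])),
([-0.15,-0.24,-0.66,0.27,-0.62,-0.61],[387.7,-261,328.6],q([-0.454, 0.844, -0.228, 0.169])),
([0.04,-0.27,-0.97,1.13,-0.27,-1.36],[467.6,-120.1,330.3],q([-0.548, 0.746, -0.306, 0.224])),
([0.89,-0.11,-1.07,1.55,-0.54,-2.2],[408.6,255.9,258.3],q([0.675, -0.63, 0.26, -0.281])),
(list(s['joints']),list(s['position']),q(s['ee_rot']))]
w=[5,1,1,1,5]
f=lambda L:np.concatenate([np.r_[w_*(fk(j,L)[0]-p), 200*w_*(fk(j,L)[1][:,2]-M[:,2])] for w_,(j,p,M) in zip(w,D)])
best=min((least_squares(f,[d,0,400,0,l4,250,b,0]) for b in (0,-.26) for d in (200,400) for l4 in (300,450)),key=lambda r:r.cost)
r=best;print(r.x);print(r.fun.reshape(-1,6))
np.save('L.npy',r.x)
for j,p,M in D: print((M.T@fk(j,r.x)[1]).round(2).tolist())
E
```

```text
[-167.507  586.223  103.918   67.974  -52.594 -228.892    0.015 -164.994]
[[  16.134   12.575   44.733   -0.115    0.168    0.   ]
 [  14.394   75.67  -118.657   -0.706    1.756   -0.887]
 [ -52.061   33.029 -149.745    1.382    1.305    0.928]
 [ -68.86   100.003  -78.218   -0.605    2.131   -0.43 ]
 [  47.572  -46.084   24.591   -0.97    10.206    0.   ]]
[[-0.01, 1.0, 0.0], [-1.0, -0.01, 0.0], [0.0, -0.0, 1.0]]
[[-0.01, 1.0, -0.01], [-1.0, -0.01, 0.01], [0.01, 0.01, 1.0]]
[[-0.01, 1.0, -0.01], [-1.0, -0.01, -0.01], [-0.01, 0.01, 1.0]]
[[-0.01, 1.0, -0.01], [-1.0, -0.01, 0.0], [0.0, 0.01, 1.0]]
[[-0.01, 1.0, -0.01], [-1.0, -0.01, -0.0], [-0.0, 0.01, 1.0]]
```

```bash
cat > data.py <<'E'
from kin import *
q=lambda v:R.from_quat(v).as_matrix()
D=[([-0.986,0.385,0.008,0,-1.194,-0.259],[200.057,-592.095,231.312]),
([-0.15,-0.24,-0.66,0.27,-0.62,-0.61],[387.7,-261,328.6]),
([0.04,-0.27,-0.97,1.13,-0.27,-1.36],[467.6,-120.1,330.3]),
([0.89,-0.11,-1.07,1.55,-0.54,-2.2],[408.6,255.9,258.3])]
s=readout.read_state(); D.append((list(s['joints']),list(s['position'])))
E
python3 - <<'E'
from data import *
np.set_printoptions(suppress=True,precision=1)
def frames(j):
    M1=rz(j[0]);M2=M1@ry(j[1]);M3=M2@ry(-j[2]);M4=M3@rx(-j[3]);M5=M4@ry(-j[4]);M6=M5@rx(-j[5]);return [M1,M2,M3,M4,M5,M6]
for tag,idx in (('z+M1x+M2z+M3xz+M5x',[(0,[0]),(1,[2]),(2,[0,2]),(4,[0])]),('base xy',[(-1,[0,1]),(0,[0]),(1,[2]),(2,[0,2]),(4,[0])]),('M6',[(0,[0,1]),(1,[2]),(2,[0,2]),(4,[0]),(5,[1,2])])):
    A=[];b=[]
    for j,p in D:
        F=frames(j);cols=[np.array([0,0,1.])]
        for k,axs in idx: cols+=[(np.eye(3) if k<0 else F[k])[:,a] for a in axs]
        A.append(np.stack(cols,1));b.append(p)
    A=np.concatenate(A);b=np.concatenate(b);x,*_=np.linalg.lstsq(A,b,rcond=None);print(tag,x,'\n',(A@x-b).reshape(-1,3))
E
```

```text
z+M1x+M2z+M3xz+M5x [110.9 117.8 538.8 263.8  86.  331.1] 
 [[129.5  94.3  30.8]
 [ 35.9 145.1  -2.5]
 [-13.7  58.3 -38.6]
 [  0.9 -20.8 -13.2]
 [ 73.9 -51.3  23.6]]
base xy [ 278.1 -195.8  -45.1  165.9  500.1  297.8  109.8  487.8] 
 [[-25.4 -12.5  14.9]
 [ 13.2  49.3   2.7]
 [ -4.3 -16.4 -23.5]
 [-27.2  13.2  -9.9]
 [ 43.8 -33.6  15.9]]
M6 [-305.4  170.    -7.1  -28.6   19.7  355.2 -232.6  -91.   326. ] 
 [[-17.7  -6.9  -7.7]
 [ 12.3  22.3  17.4]
 [ -9.2  25.1  -8.9]
 [-30.7  20.8 -10.2]
 [ 50.3 -45.7   9.4]]
```

Run:
```python
from data import *
import pickle
np.set_printoptions(suppress=True,precision=2)
for f,P,Q in (('w1',[467.6,-120.1,330.3],[-0.548,0.746,-0.306,0.224]),('w2',[408.6,255.9,258.3],[0.675,-0.63,0.26,-0.281]),('w3',s['position'],s['ee_rot'])):
    p=pickle.load(open(f+'.pkl','rb')); c,_=ray(p,(256,192)); print(f,q(Q).T@(c-np.array(P)), 'shot',p.get('shot'))
print(q([-.167,.986,0,0]).T@(np.array([136.7,-615.1,374.1])-[199.9,-591.6,230.2]))
print(s['position'],s['joints'])
```

```text
w1 [  69.02   -0.96 -141.74] shot 8
w2 [  69.35   -0.91 -142.06] shot 9
w3 [  71.18   -2.32 -142.92] shot 12
[  67.41   -1.38 -143.9 ]
[413.78 308.84 172.95] [ 0.74  0.1  -1.07  2.05 -0.49 -2.56]
```

Run:
```python
from data import *
import itertools
np.set_printoptions(suppress=True,precision=1)
def frames(j):
    M1=rz(j[0]);M2=M1@ry(j[1]);M3=M2@ry(-j[2]);M4=M3@rx(-j[3]);M5=M4@ry(-j[4]);M6=M5@rx(-j[5]);return [M1,M2,M3,M4,M5,M6]
for tag,idx in (('a',[(0,[0,1]),(1,[2]),(2,[0,2]),(4,[0,2])]),('b',[(0,[0,1]),(1,[2]),(2,[0,2]),(3,[1,2]),(4,[0])]),('c',[(0,[0,1]),(1,[2]),(2,[0,2]),(3,[1,2]),(4,[0,2])]),('d',[(0,[0]),(1,[2]),(2,[0,2]),(3,[1,2]),(4,[0,2]),(5,[1,2])])):
    A=[];b=[]
    for j,p in D:
        F=frames(j);cols=[np.array([0,0,1.])]
        for k,axs in idx: cols+=[(np.eye(3) if k<0 else F[k])[:,a] for a in axs]
        A.append(np.stack(cols,1));b.append(p)
    A=np.concatenate(A);b=np.concatenate(b);x,*_=np.linalg.lstsq(A,b,rcond=None);print(tag,x,'\n',(A@x-b).reshape(-1,3))
```

```text
a [ -82.6  348.6 -177.   357.2  -64.5  114.1  140.   134. ] 
 [[-17.1  -4.9   6.8]
 [ 19.5  27.9  12.3]
 [-30.8  43.5 -19.9]
 [ -5.4  28.8 -22. ]
 [ 54.3 -59.4  22.7]]
b [ 154.9    4.8   -2.8  566.6  413.9    0.8 -157.6    4.6  300.5] 
 [[-0.2 -0.4  1. ]
 [-0.3  0.2 -2.2]
 [ 0.8  0.4  2.5]
 [-1.1 -0.5 -1.3]
 [ 0.8 -0.4  0. ]]
c [ 155.     4.9   -2.8  566.2  413.6    1.  -157.5    4.3  300.1    0.3] 
 [[-0.2 -0.4  0.9]
 [-0.3  0.2 -2.2]
 [ 0.8  0.4  2.6]
 [-1.1 -0.4 -1.3]
 [ 0.8 -0.4  0. ]]
d [ 104.4  -28.6  480.3  424.3   40.3 -153.6   12.8  211.3  -33.    12.2
   70.8] 
 [[ 0.1 -0.1  0. ]
 [-0.2  0.3 -0.7]
 [ 0.5 -0.2  0.5]
 [-0.5  0.1  1. ]
 [ 0.2 -0.4 -0.9]]
```

```bash
cat > kin.py <<'E'
from h import *
from scipy.optimize import least_squares
def ry(a): return R.from_euler('y',a).as_matrix()
def rx(a): return R.from_euler('x',a).as_matrix()
def rz(a): return R.from_euler('z',a).as_matrix()
lo=np.array([-3.14,-1.21,-1.07,-3.16,-2.99,-3.1]);hi=np.array([3.14,2.06,1.41,2.05,-.16,3.1])
Lk=[154.9,4.8,-2.8,566.6,413.9,.8,-157.6,4.6,300.5]
def fk(j,L=Lk):
    M=rz(j[0]); p=np.array([0,0,L[0]])+M@[L[1],L[2],0]
    M=M@ry(j[1]); p=p+M@[0,0,L[3]]
    M=M@ry(-j[2]); p=p+M@[L[4],0,L[5]]
    M=M@rx(-j[3]); p=p+M@[0,L[6],L[7]]; M=M@ry(-j[4]); p=p+M@[L[8],0,0]
    M=M@rx(-j[5])
    return p,np.stack([-M[:,1],M[:,2],M[:,0]],1)
def ik(pos,M,seed,m=0.01):
    f=lambda j:(lambda p,A:np.r_[p-pos,200*R.from_matrix(M.T@A).as_rotvec()])(*fk(j))
    return least_squares(f,np.clip(seed,lo+m,hi-m),bounds=(lo+m*.9,hi-m*.9))
E
python3 - <<'E'
from kin import *
np.set_printoptions(suppress=True,precision=2)
s=readout.read_state();p,M=fk(s['joints']);Mt=R.from_quat(s['ee_rot']).as_matrix();print(p-s['position']);print((Mt.T@M).round(2))
rng=np.random.default_rng(0)
def sols(pos,psi,th,n=25):
    out=[]
    for k in range(n):
        r=ik(np.array(pos),ori(psi,th),rng.uniform(lo,hi) if k else s['joints'])
        if r.cost<1 and not any(np.abs(r.x-o).max()<.05 for o in out): out.append(r.x)
    return out
g=np.array([456.4,286.3,62]); ps=.15
for deg in (45,30,20,10,0):
    th=np.radians(deg);a=ori(ps,th)[:,2]
    print(deg,'start',sols(g+10*a,ps,th)); print('   up',sols(np.array([530.3,297.2,135])+15*a,ps,th))
st=np.array([605,-160,190.])
for deg in (60,45,30,20):
    th=np.radians(deg);a=ori(-.3,th)[:,2]
    print(deg,'seat',sols(st+19*a,-.3,th)); print('   front',sols(st+[-80,25,25]+19*a,-.3,th))
E
```

```text
[ 0.89 -0.4  -0.07]
[[ 1.  0.  0.]
 [ 0. -1.  0.]
 [-0.  0.  1.]]Traceback (most recent call last):
  File "<stdin>", line 14, in <module>
  File "<stdin>", line 8, in sols
  File "kin.py", line 17, in ik
    return least_squares(f,np.clip(seed,lo+m,hi-m),bounds=(lo+m*.9,hi-m*.9))
    return func(*args, **kwargs)
    vector_fun = VectorFunction(
        fun_wrapped,
    ...<6 lines>...
        workers=workers
    )
    self._update_fun()
    ~~~~~~~~~~~~~~~~^^
    self.f = self.fun_wrapped(xp_copy(self.x))
             ~~~~~~~~~~~~~~~~^^^^^^^^^^^^^^^^^
    return np.atleast_1d(self.fun(x))
                         ~~~~~~~~^^^
    return self.f(x, *self.args, **self.kwargs)
           ~~~~~~^^^^^^^^^^^^^^^^^^^^^^^^^^^^^^
  File "kin.py", line 16, in <lambda>
    f=lambda j:(lambda p,A:np.r_[p-pos,200*R.from_matrix(M.T@A).as_rotvec()])(*fk(j))
               ~~~~~~~~~~~~~~~~~~~~~~~~~~~~~~~~~~~~~~~~~~~~~~~~~~~~~~~~~~~~~~^^^^^^^^
  File "kin.py", line 16, in <lambda>
    f=lambda j:(lambda p,A:np.r_[p-pos,200*R.from_matrix(M.T@A).as_rotvec()])(*fk(j))
                                           ~~~~~~~~~~~~~^^^^^^^
  File "scipy/spatial/transform/_rotation.pyx", line 1143, in scipy.spatial.transform._rotation.Rotation.from_matrix
ValueError: Non-positive determinant (left-handed or null coordinate frame) in rotation matrix 0: [[ 1.    0.01  0.04]
 [ 0.01 -1.    0.03]
 [-0.04  0.03  1.  ]].
```

```bash
sed -i 's/M\[:,2\],M\[:,0\]\],1/-M[:,2],M[:,0]],1/' kin.py
cat > plan.py <<'E'
from kin import *
np.set_printoptions(suppress=True,precision=2)
s=readout.read_state()
rng=np.random.default_rng(0)
def sols(pos,psi,th,n=25):
    out=[]
    for k in range(n):
        r=ik(np.array(pos),ori(psi,th),rng.uniform(lo,hi) if k else s['joints'])
        if r.cost<1 and not any(np.abs(r.x-o).max()<.05 for o in out): out.append(r.x)
    return out
E
python3 - <<'E'
from plan import *
g=np.array([456.4,286.3,62]); ps=.15
for deg in (45,30,20,10,0):
    th=np.radians(deg);a=ori(ps,th)[:,2]
    print(deg,'start',sols(g+10*a,ps,th)); print('   up',sols(np.array([530.3,297.2,135])+15*a,ps,th))
st=np.array([605,-160,190.])
for deg in (60,45,30,20):
    th=np.radians(deg);a=ori(-.3,th)[:,2]
    print(deg,'seat',sols(st+19*a,-.3,th)); print('   front',sols(st+[-80,25,25]+19*a,-.3,th))
E
```

```text
45 start []
   up []
30 start []
   up [array([ 0.49,  0.29, -0.85,  1.95, -0.18, -2.25])]
20 start []
   up [array([ 0.83,  0.33, -0.64,  0.6 , -0.39, -1.22])]
10 start [array([ 0.91,  0.38, -0.66,  0.3 , -0.41, -1.04])]
   up [array([ 0.83,  0.39, -0.38,  0.17, -0.68, -0.81])]
0 start [array([ 0.86,  0.44, -0.44,  0.  , -0.69, -0.71])]
   up [array([ 0.78,  0.45, -0.19, -0.  , -0.93, -0.63])]
60 seat [array([-0.55,  0.27, -0.55, -2.48, -0.35,  2.64])]
   front [array([-0.54,  0.08, -0.63, -2.28, -0.27,  2.42])]
45 seat []
   front []
30 seat []
   front [array([ 0.01,  0.07, -0.88,  0.9 , -0.19, -1.16])]
20 seat [array([ 0.05,  0.29, -0.43,  0.23, -0.53, -0.53])]
   front [array([ 0.11,  0.13, -0.59,  0.27, -0.55, -0.62])]
```

```bash
cat >> plan.py <<'E'
def ori2(psi,th,be,half=0):
    M=ori(psi,th)@ry(be)
    return M@np.diag([-1,-1,1]) if half else M
def best(pos0,off,psi,th,be,half,seeds,n=6):
    M=ori2(psi,th,be,half); pos=np.array(pos0)+off*M[:,2]; b=None
    for k in range(len(seeds)+n):
        r=ik(pos,M,seeds[k] if k<len(seeds) else rng.uniform(lo,hi),m=0.03)
        if r.cost<1:
            mg=min((r.x-lo).min(),(hi-r.x).min())
            if b is None or mg>b[0]: b=(mg,r.x)
    return b
E
cat > s1.py <<'E'
from plan import *
seed=[np.array([.05,.29,-.43,.23,-.53,-.53]),np.array([-.55,.27,-.55,-2.48,-.35,2.64])]
for half in (0,1):
  for deg in (20,25,30,35,40,45,50,60):
    for bd in (-30,-20,-10,0,10,20,30):
        b=best([605,-160,190],19,-.3,np.radians(deg),np.radians(bd),half,seed,4)
        if b: print(half,deg,bd,round(b[0],2),b[1])
E
time python3 s1.py
```

```text
0 20 -30 0.73 [-0.28  0.37 -0.08 -0.69 -0.89  0.45]
0 20 -20 0.57 [-0.16  0.32 -0.17 -0.45 -0.73  0.2 ]
0 20 -10 0.44 [-0.04  0.3  -0.29 -0.14 -0.6  -0.13]
0 20 0 0.37 [ 0.05  0.29 -0.43  0.23 -0.53 -0.53]
0 20 10 0.39 [ 0.09  0.3  -0.53  0.58 -0.55 -0.89]
0 20 20 0.5 [ 0.12  0.33 -0.57  0.8  -0.66 -1.13]
0 20 30 0.5 [ 0.17  0.38 -0.57  0.92 -0.81 -1.28]
0 25 -30 0.66 [-0.29  0.35 -0.12 -0.75 -0.82  0.55]
0 25 -20 0.47 [-0.16  0.3  -0.22 -0.5  -0.63  0.27]
0 25 -10 0.31 [-0.03  0.28 -0.37 -0.12 -0.47 -0.14]
0 25 0 0.2 [ 0.04  0.27 -0.55  0.41 -0.36 -0.7 ]
0 25 10 0.26 [ 0.05  0.27 -0.66  0.85 -0.42 -1.14]
0 25 20 0.4 [ 0.09  0.31 -0.67  1.03 -0.57 -1.35]
0 25 30 0.42 [ 0.14  0.36 -0.65  1.09 -0.76 -1.46]
0 30 -30 0.59 [-0.3   0.33 -0.15 -0.82 -0.75  0.67]
0 30 -20 0.38 [-0.16  0.28 -0.25 -0.56 -0.54  0.37]
0 30 -10 0.16 [-0.01  0.26 -0.44 -0.08 -0.32 -0.17]
0 30 10 0.13 [-0.08  0.25 -0.78  1.35 -0.29 -1.54]
0 30 20 0.31 [ 0.01  0.29 -0.76  1.33 -0.51 -1.61]
0 30 30 0.35 [ 0.1   0.34 -0.72  1.28 -0.72 -1.65]
0 35 -30 0.54 [-0.33  0.32 -0.18 -0.92 -0.7   0.81]
0 35 -20 0.3 [-0.17  0.27
[... 2089 characters left out ...]
24 [-0.2   0.26 -0.3  -0.79 -0.4  -2.48]
1 40 20 0.06 [-0.18  0.27 -0.84  1.99 -0.47  1.01]
1 40 30 0.24 [-0.    0.33 -0.83  1.7  -0.7   1.1 ]
1 45 -30 0.49 [-0.4   0.31 -0.22 -1.16 -0.65 -1.99]
1 45 -20 0.22 [-0.24  0.26 -0.3  -0.98 -0.38 -2.24]
1 45 30 0.16 [-0.05  0.33 -0.86  1.89 -0.73  0.93]
1 50 -30 0.5 [-0.45  0.31 -0.25 -1.3  -0.66 -1.79]
1 50 -20 0.23 [-0.32  0.26 -0.3  -1.21 -0.39 -1.94]
1 60 -30 0.58 [-0.56  0.35 -0.31 -1.6  -0.74 -1.36]
1 60 -20 0.37 [-0.51  0.29 -0.36 -1.7  -0.53 -1.3 ]
1 60 -10 0.19 [-0.48  0.26 -0.41 -1.91 -0.35 -1.11]
1 60 0 0.19 [-0.55  0.27 -0.55 -2.48 -0.35 -0.5 ]
1 60 10 0.04 [-0.51  0.3  -0.78 -3.12 -0.56  0.09]
real	0m47.926s
user	0m47.861s
sys	0m0.144s
```

```bash
cat > s2.py <<'E'
from plan import *
seed=[np.array([.5,.4,-.3,-.9,-.7,.3]),np.array([.83,.33,-.64,.6,-.39,-1.2])]
for nm,p0,off in (('start',[456.4,286.3,62],12),('up',[530.3,297.2,135],15)):
  for deg in (0,10,20,30,35,40,45):
    for bd in (-40,-30,-20,-10,0,20,30,40):
        b=best(p0,off,.15,np.radians(deg),np.radians(bd),0,seed,2)
        if b: print(nm,deg,bd,round(b[0],2),b[1])
E
python3 s2.py
```

```text
start 0 -40 0.71 [ 0.41  0.48 -0.27 -0.95 -0.87  0.4 ]
start 0 -30 0.6 [ 0.54  0.44 -0.3  -0.74 -0.76  0.14]
start 0 -20 0.52 [ 0.67  0.42 -0.35 -0.49 -0.68 -0.15]
start 0 -10 0.5 [ 0.78  0.42 -0.4  -0.23 -0.66 -0.45]
start 0 0 0.53 [ 0.86  0.44 -0.44 -0.   -0.69 -0.71]
start 0 20 0.62 [ 0.98  0.52 -0.45  0.3  -0.88 -1.05]
start 0 30 0.65 [ 1.02  0.58 -0.42  0.39 -1.01 -1.15]
start 0 40 0.68 [ 1.06  0.65 -0.39  0.45 -1.15 -1.23]
start 10 -40 0.58 [ 0.4   0.45 -0.33 -1.06 -0.74  0.61]
start 10 -30 0.42 [ 0.56  0.4  -0.38 -0.82 -0.58  0.29]
start 10 -20 0.28 [ 0.72  0.37 -0.46 -0.48 -0.44 -0.13]
start 10 -10 0.21 [ 0.85  0.37 -0.58 -0.06 -0.37 -0.63]
start 10 0 0.25 [ 0.91  0.39 -0.67  0.31 -0.41 -1.04]
start 10 20 0.44 [ 1.01  0.48 -0.63  0.56 -0.71 -1.36]
start 10 30 0.49 [ 1.05  0.54 -0.58  0.59 -0.88 -1.43]
start 10 40 0.55 [ 1.09  0.62 -0.52  0.6  -1.05 -1.47]
start 20 -40 0.49 [ 0.37  0.42 -0.39 -1.22 -0.65  0.9 ]
start 20 -30 0.27 [ 0.55  0.37 -0.44 -0.99 -0.43  0.54]
start 20 -20 0.03 [ 0.78  0.35 -0.58 -0.48 -0.19 -0.12]
start 20 20 0.25 [ 0.98  0.44 -0.82  0.99 -0.6  -1.8 ]
s
[... 3078 characters left out ...]
0.35 -1.04 -0.34  0.7 ]
up 35 20 0.27 [ 0.84  0.39 -0.8   1.4  -0.67 -2.07]
up 35 30 0.36 [ 0.95  0.46 -0.71  1.19 -0.86 -1.99]
up 35 40 0.45 [ 1.01  0.55 -0.62  1.05 -1.05 -1.94]
up 40 -40 0.45 [ 0.29  0.36 -0.32 -1.42 -0.61  1.25]
up 40 -30 0.17 [ 0.46  0.31 -0.36 -1.25 -0.33  0.98]
up 40 20 0.22 [ 0.8   0.39 -0.85  1.6  -0.69 -2.26]
up 40 30 0.3 [ 0.93  0.46 -0.77  1.33 -0.88 -2.15]
up 40 40 0.4 [ 1.01  0.55 -0.67  1.14 -1.06 -2.08]
up 45 -40 0.47 [ 0.24  0.37 -0.36 -1.57 -0.63  1.48]
up 45 -30 0.2 [ 0.37  0.31 -0.38 -1.51 -0.36  1.34]
up 45 20 0.19 [ 0.77  0.4  -0.88  1.78 -0.75 -2.43]
up 45 30 0.26 [ 0.92  0.47 -0.81  1.46 -0.91 -2.31]
up 45 40 0.36 [ 1.    0.55 -0.71  1.24 -1.07 -2.22]
```

```bash
cat > chk.py <<'E'
from plan import *
def seq(P0,M0,P1,M1,n,j):
    rv=(R.from_matrix(M1)*R.from_matrix(M0).inv()).as_rotvec()
    out=[]
    for k in range(1,n+1):
        M=R.from_rotvec(rv*k/n).as_matrix()@M0; P=P0+(P1-P0)*k/n
        r=ik(P,M,j,m=0.003); mg=min((r.x-lo).min(),(hi-r.x).min())
        out.append((k,round(r.cost,1),round(float(mg),2),round(float(np.abs(r.x-j).max()),2))); j=r.x
    return out,j,rv
E
python3 - <<'E'
from chk import *
ps=.15;g=np.array([456.4,286.3,62.]);M1=ori2(ps,np.radians(30),np.radians(30));a=M1[:,2];n=np.array([np.cos(ps)*np.cos(.5236),np.sin(ps)*np.cos(.5236),.5])
print('a',a,'ytool',M1[:,1],'n',n)
S=g-25*a-2*n; M0=R.from_quat(s['ee_rot']).as_matrix(); P0=s['position']
W=S+[0,0,60]
o,j,rv=seq(P0,M0,W,M1,8,s['joints']);print(W-P0,rv.round(3),o,j)
o,j,_=seq(W,M1,S,M1,2,j);print(S,o,j)
o,j,_=seq(S,M1,g+10*a-2*n,M1,1,j);print(o,j)
for ph in (15,30,45,60,75,90):
    p=np.radians(ph); w=np.array([530.3,297.2,60])+rz(ps)@[-75*np.cos(p),0,75*np.sin(p)]
    T=w+10*a+5*n; r=ik(T,M1,j); print(ph,T,r.cost.round(2),r.x,np.abs(r.x-j).max()); j=r.x
E
```

```text
a [ 0.5  -0.43 -0.75] ytool [-0.86 -0.13 -0.5 ] n [0.86 0.13 0.5 ]
[ 28.33 -12.06 -33.2 ] [-0.42  0.16 -0.29] [(1, np.float64(0.0), 0.02, 0.25), (2, np.float64(0.0), 0.04, 0.21), (3, np.float64(0.0), 0.08, 0.17), (4, np.float64(0.0), 0.13, 0.14), (5, np.float64(0.0), 0.17, 0.12), (6, np.float64(0.0), 0.22, 0.1), (7, np.float64(0.0), 0.27, 0.08), (8, np.float64(0.0), 0.32, 0.07)] [ 1.16  0.37 -0.75  0.9  -0.94 -1.89]
[442.12 296.78  79.75] [(1, np.float64(0.0), 0.29, 0.08), (2, np.float64(0.0), 0.25, 0.08)] [ 1.13  0.46 -0.82  1.03 -0.84 -2.05]
[(1, np.float64(0.0), 0.22, 0.13)] [ 1.04  0.5  -0.85  1.17 -0.79 -2.13]
15 [467.98 282.72  74.41] 0.0 [ 1.05  0.47 -0.82  1.11 -0.81 -2.05] 0.07539695800395396
30 [475.39 283.84  92.5 ] 0.0 [ 1.05  0.45 -0.79  1.07 -0.83 -1.99] 0.06300824277756001
45 [487.17 285.63 108.03] 0.0 [ 1.04  0.44 -0.75  1.04 -0.86 -1.93] 0.058658440903563536
60 [502.53 287.95 119.95] 0.0 [ 1.02  0.44 -0.71  1.02 -0.87 -1.88] 0.05152552624963613
75 [520.42 290.65 127.44] 0.0 [ 1.    0.45 -0.67  1.02 -0.88 -1.83] 0.04232612827680504
90 [539.61 293.55 130.  ] 0.0 [ 0.97  0.46 -0.64  1.02 -0.88 -1.8 ] 0.03771647136322864
```

>>> {"method": "move_arm", "body": {
  "steps": [
    [-0.53,4,-2,0,-0.052,0.02,-0.036],
    [-0.53,7,-3,0,-0.105,0.04,-0.072],
    [-0.53,14,-6,0,-0.21,0.08,-0.145],
    [-0.53,21,-9,0,-0.315,0.12,-0.218],
    [-0.53,28,-12,0,-0.42,0.16,-0.29]
  ]
}}

```text
clock: 6.67
position: [441.1, 295.7, 177.2]
ee_rot: [0.679, -0.647, 0.323, -0.124]
contact_force: [2.5, -0.2, 0.2]
gripper_width: 20.0
```

Run:
```python
from chk import *
ps=.15;g=np.array([456.4,286.3,62.]);M1=ori2(ps,np.radians(30),np.radians(30));a=M1[:,2];n=np.array([np.cos(ps)*np.cos(.5236),np.sin(ps)*np.cos(.5236),.5])
S=g-25*a-2*n; M0=R.from_quat(s['ee_rot']).as_matrix(); P0=s['position'];print(P0,s['joints'])
o,j,rv=seq(P0,M0,S,M1,4,s['joints']);print(S-P0,rv.round(3),o,j)
```

```text
[441.15 295.71 177.21] [ 1.11  0.22 -0.87  1.12 -0.8  -2.  ]
[  0.97   1.07 -97.46] [-0.16  0.08 -0.11] [(1, np.float64(0.0), 0.21, 0.06), (2, np.float64(0.0), 0.22, 0.06), (3, np.float64(0.0), 0.23, 0.06), (4, np.float64(0.0), 0.25, 0.06)] [ 1.13  0.46 -0.82  1.03 -0.84 -2.05]
```

Commanded and actual poses are back in step. Next I descend to the standoff.

>>> {"method": "move_arm", "body": {
  "steps": [
    [-0.53,0,0,-25,-0.04,0.02,-0.028],
    [-0.53,0,0,-50,-0.08,0.04,-0.056],
    [-0.53,1,1,-75,-0.12,0.06,-0.083],
    [-0.53,1,1,-97,-0.16,0.08,-0.11],
    [-0.53,1,1,-97,-0.16,0.08,-0.11]
  ]
}}

```text
clock: 7.08
position: [442.9, 298.9, 76.2]
ee_rot: [0.664, -0.659, 0.352, -0.025]
contact_force: [0.4, 0.0, 0.4]
gripper_width: 20.0
```

Run:
```python
from chk import *
import pickle
ps=.15;g=np.array([456.4,286.3,62.]);M1=ori2(ps,np.radians(30),np.radians(30));a=M1[:,2];n=np.array([np.cos(ps)*np.cos(.5236),np.sin(ps)*np.cos(.5236),.5])
p=optics.get_image('wrist'); pickle.dump(p,open('w4.pkl','wb'))
S=g+10*a-2*n; M0=R.from_quat(s['ee_rot']).as_matrix(); P0=s['position'];print(P0,s['joints'])
o,j,rv=seq(P0,M0,S,M1,1,s['joints']);print(S-P0,rv.round(3),o)
v=cv2.resize(p['frame'],None,fx=1.5,fy=1.5)
for q in (g,g+rz(ps)@[0,18,0],g+rz(ps)@[0,-18,0],P0,P0+100*a): 
    u=proj(p,q)[0]*1.5; cv2.circle(v,(int(u[0]),int(u[1])),4,(0,0,255),1)
cv2.imwrite('pics/w4.png',v)
```

```text
[442.87 298.89  76.22] [ 1.13  0.47 -0.8   1.02 -0.84 -2.04]
[ 16.85 -17.15 -22.72] [ 0. -0.  0.] [(1, np.float64(0.0), 0.22, 0.14)]
```

View pics/w4.png

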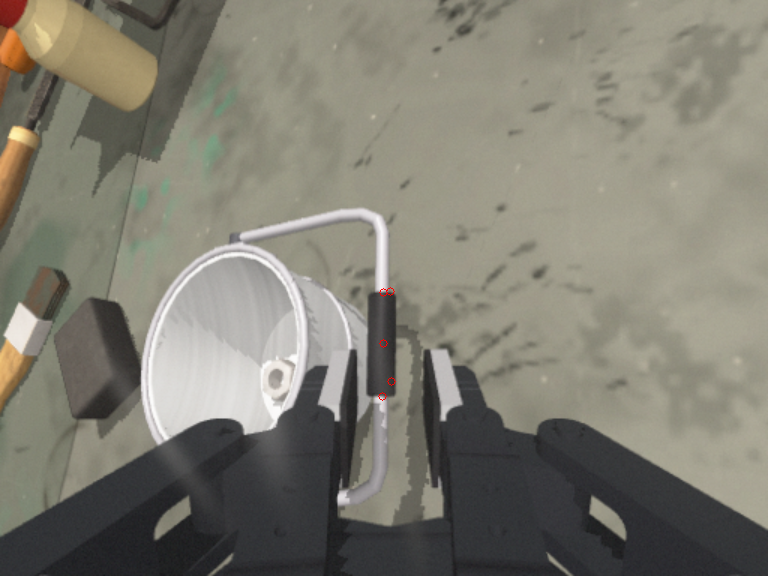

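>>> {"method": "move_arm", "body": {
  "steps": [
    [-0.53,8,-8,-11,0,0,0],
    [-0.53,17,-17,-22,0,0,0],
    [-0.53,17,-17,-22,0,0,0]
  ]
}}

```text
clock: 7.38
position: [460.1, 278.9, 57.9]
ee_rot: [0.663, -0.66, 0.352, -0.027]
contact_force: [0.2, -0.3, 0.4]
gripper_width: 20.5
```

Run:
```python
from chk import *
ps=.15;g=np.array([456.4,286.3,62.]);M1=ori2(ps,np.radians(30),np.radians(30));a=M1[:,2];n=np.array([np.cos(ps)*np.cos(.5236),np.sin(ps)*np.cos(.5236),.5])
P0=s['position'];print(P0,P0-(g+10*a-2*n))
for ph in (8,22,38,54,70,86,90):
    p=np.radians(ph); w=np.array([530.3,297.2,60])+rz(ps)@[-75*np.cos(p),0,75*np.sin(p)]
    print(ph,(w+10*a+5*n-P0).round(1))
p=optics.get_image('wrist');cv2.imwrite('pics/w5.png',cv2.resize(p['frame'],None,fx=1.5,fy=1.5))
```

```text
[460.08 278.86  57.88] [ 0.36 -2.89  4.38]
8 [6.1 3.6 7.6]
22 [10.8  4.3 25.2]
38 [21.1  5.9 43.3]
54 [35.9  8.1 57.8]
70 [54.2 10.9 67.6]
86 [74.4 13.9 71.9]
90 [79.5 14.7 72.1]
```

View pics/w5.png

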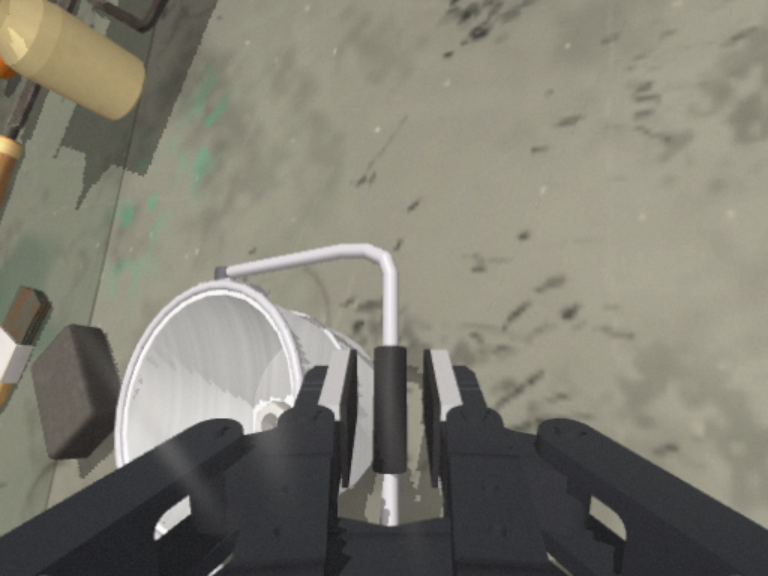

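Run:
```python
from chk import *
ps=.15;g=np.array([456.4,286.3,62.]);M1=ori2(ps,np.radians(30),np.radians(30));a=M1[:,2];n=np.array([np.cos(ps)*np.cos(.5236),np.sin(ps)*np.cos(.5236),.5])
P0=s['position'];print(P0,P0-(g+10*a-2*n))
for ph in (8,22,38,54,70,86,90):
    p=np.radians(ph); w=np.array([530.3,297.2,60])+rz(ps)@[-75*np.cos(p),0,75*np.sin(p)]
    print(ph,(w+14*a+5*n-P0).round(1))
```

```text
[460.13 279.86  58.58] [ 0.42 -1.88  5.08]
8 [8.1 0.9 3.9]
22 [12.7  1.6 21.5]
38 [23.   3.1 39.6]
54 [37.9  5.4 54.1]
70 [56.1  8.1 63.9]
86 [76.3 11.2 68.2]
90 [81.5 12.  68.4]
```

>>> {"method": "move_arm", "body": {
  "steps": [
    [-0.53,2,0,-8,0,0,0],
    [-0.53,2,0,-8,0,0,0],
    [-0.53,5,0,-2,0,0,0],
    [-0.53,8,1,4,0,0,0],
    [-0.53,10,1,13,0,0,0]
  ]
}}

```text
clock: 7.85
position: [469.5, 282.7, 71.0]
ee_rot: [0.664, -0.659, 0.352, -0.028]
contact_force: [-2.5, 0.8, -0.2]
gripper_width: 20.3
```

Run:
```python
from chk import *
ps=.15;g=np.array([456.4,286.3,62.]);M1=ori2(ps,np.radians(30),np.radians(30));a=M1[:,2];n=np.array([np.cos(ps)*np.cos(.5236),np.sin(ps)*np.cos(.5236),.5])
P0=s['position'];print(P0,s['contact_force'])
for ph in (8,15,22,30,38,46,54,62,70,78,86,90):
    p=np.radians(ph); w=np.array([530.3,297.2,60])+rz(ps)@[-75*np.cos(p),0,75*np.sin(p)]
    print(ph,(w+14*a+5*n-P0).round(1))
p=optics.get_image('wrist');cv2.imwrite('pics/w6.png',cv2.resize(p['frame'],None,fx=1.5,fy=1.5))
```

```text
[469.46 282.71  71.02] [-2.47  0.79 -0.22]
8 [-1.3 -2.  -8.6]
15 [ 0.5 -1.7  0.4]
22 [ 3.4 -1.3  9.1]
30 [ 7.9 -0.6 18.5]
38 [13.7  0.3 27.2]
46 [20.6  1.3 34.9]
54 [28.6  2.5 41.7]
62 [37.3  3.9 47.2]
70 [46.8  5.3 51.5]
78 [56.7  6.8 54.3]
86 [67.   8.3 55.8]
90 [72.2  9.1 56. ]
```

View pics/w6.png

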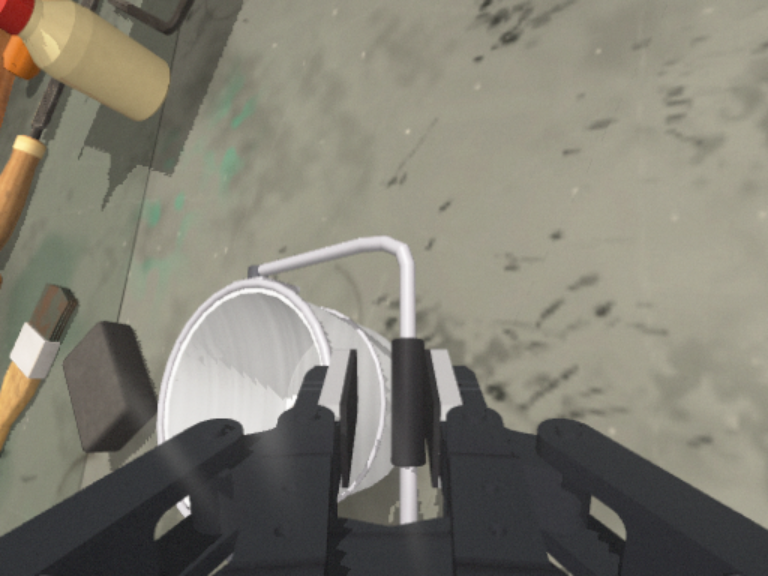

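>>> {"method": "move_arm", "body": {
  "steps": [
    [-0.53,3,-1,9,0,0,0],
    [-0.53,8,-1,18,0,0,0],
    [-0.53,14,0,27,0,0,0],
    [-0.53,21,1,35,0,0,0],
    [-0.53,29,2,42,0,0,0]
  ]
}}

```text
clock: 8.32
position: [498.8, 285.7, 113.7]
ee_rot: [0.664, -0.659, 0.352, -0.029]
contact_force: [-0.8, 0.4, -0.6]
gripper_width: 19.6
```

Run:
```python
from chk import *
ps=.15;g=np.array([456.4,286.3,62.]);M1=ori2(ps,np.radians(30),np.radians(30));a=M1[:,2];n=np.array([np.cos(ps)*np.cos(.5236),np.sin(ps)*np.cos(.5236),.5])
P0=s['position'];print(P0,s['contact_force'])
for ph in (46,54,62,70,78,86,90):
    p=np.radians(ph); w=np.array([530.3,297.2,60])+rz(ps)@[-75*np.cos(p),0,75*np.sin(p)]
    print(ph,(w+14*a+5*n-P0).round(1))
p=optics.get_image('wrist');cv2.imwrite('pics/w7.png',cv2.resize(p['frame'],None,fx=1.5,fy=1.5))
```

```text
[498.82 285.7  113.71] [-0.83  0.44 -0.56]
46 [-8.7 -1.6 -7.8]
54 [-0.8 -0.5 -1. ]
62 [8.  0.9 4.5]
70 [17.4  2.3  8.8]
78 [27.4  3.8 11.6]
86 [37.6  5.4 13.1]
90 [42.8  6.1 13.3]
```

View pics/w7.png

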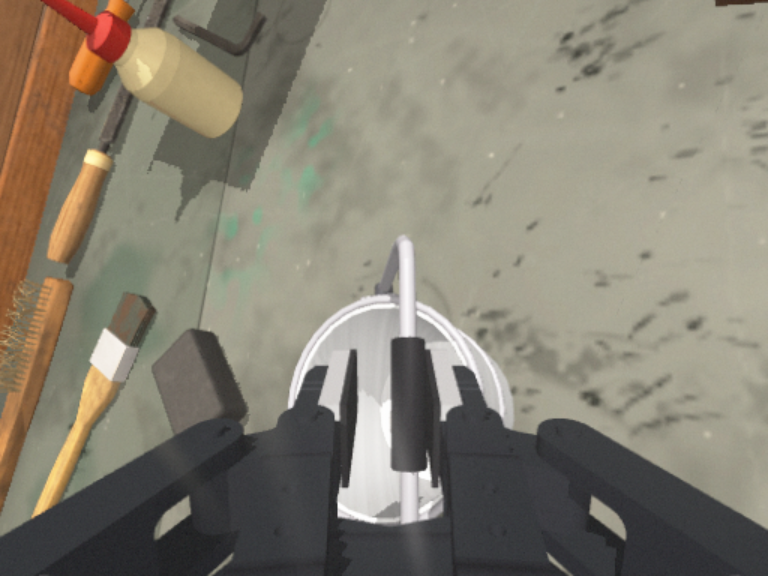

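The bail is following the lower finger and is now at about 54°. I'll carry on along the arc.

>>> {"method": "move_arm", "body": {
  "steps": [
    [-0.53,8,1,5,0,0,0],
    [-0.53,17,2,9,0,0,0],
    [-0.53,27,4,12,0,0,0],
    [-0.53,37,5,13,0,0,0],
    [-0.53,43,6,13,0,0,0]
  ]
}}

```text
clock: 8.78
position: [543.0, 291.2, 125.2]
ee_rot: [0.664, -0.659, 0.352, -0.028]
contact_force: [-0.4, -0.5, -0.1]
gripper_width: 20.3
```

Run:
```python
from chk import *
ps=.15;M1=ori2(ps,np.radians(30),np.radians(30));a=M1[:,2];n=np.array([np.cos(ps)*np.cos(.5236),np.sin(ps)*np.cos(.5236),.5])
import pickle
P0=s['position'];print(P0,s['contact_force'])
for nm in ('scene','top','wrist'):
    p=optics.get_image(nm); pickle.dump(p,open(nm+'8.pkl','wb')); f=p['frame']
    u=proj(p,[530.3,297.2,100])[0]; x,y=int(u[0]),int(u[1]); print(nm,u)
    c=cv2.resize(f,None,fx=1.5,fy=1.5) if nm=='wrist' else cv2.resize(f[y-45:y+35,x-45:x+45],None,fx=8,fy=7,interpolation=2)
    cv2.imwrite(f'pics/{nm}8.png',c)
w=np.array([530.3,297.2,135]); print('to grasp',w+19*a-P0)
```

```text
[543.05 291.21 125.24] [-0.42 -0.46 -0.1 ]
scene [249.3  215.76]
top [249.63 204.47]
wrist [305.79 273.32]
to grasp [-3.19 -2.18 -4.49]
```

View pics/scene8.png

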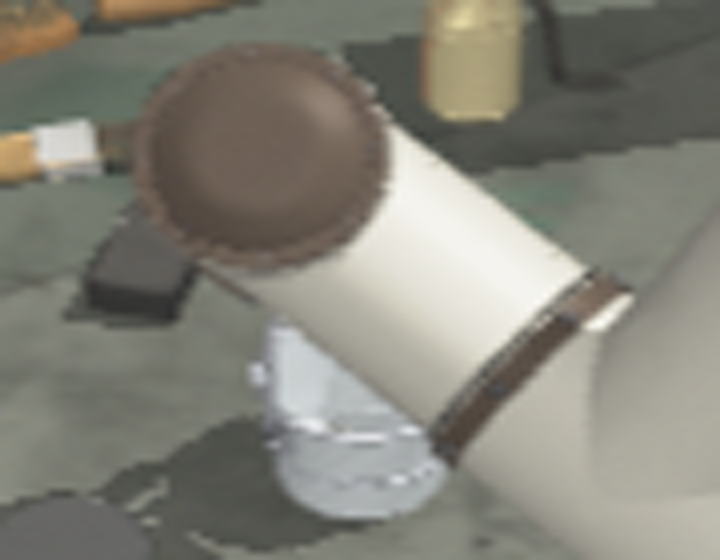

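View pics/wrist8.png

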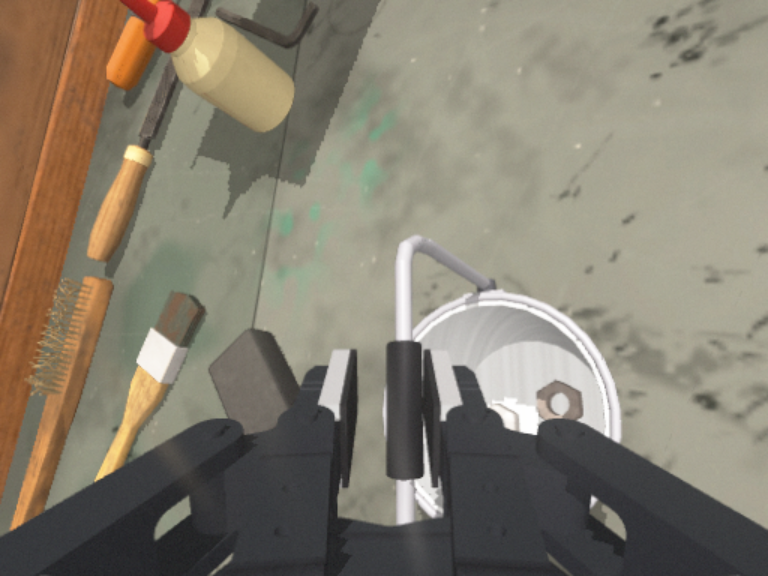

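Run:
```python
from fit import *
import pickle
np.set_printoptions(precision=2,suppress=True)
p=pickle.load(open('wrist8.pkl','rb'))
v=cv2.resize(p['frame'],None,fx=1.5,fy=1.5)
W=lambda a,b:z2u((a,b),1.5,(0,0))
q=[530.3,297.2,.15,1.57]
for ph in (1.4,1.57,1.74): print(ph,[(proj(p,pail([*q[:3],ph],n))[0]*1.5).round() for n in ('sR','sL','pivR')])
print(fit([(p,'sR',W(404,342)),(p,'sL',W(404,477)),(p,'pivR',W(490,287))],[530,297,.15,1.5],pail)[0:2])
a=np.linspace(0,6.28,80); C=np.stack([45*np.cos(a)+q[0],45*np.sin(a)+q[1],a*0+66],1)
for u in proj(p,C)*1.5: cv2.circle(v,(int(u[0]),int(u[1])),1,(0,0,255),-1)
cv2.imwrite('pics/w8o.png',v[200:560,300:700])
```

```text
1.4 [array([452., 340.]), array([456., 481.]), array([491., 284.])]
1.57 [array([408., 342.]), array([410., 479.]), array([491., 284.])]
1.74 [array([372., 346.]), array([371., 476.]), array([491., 284.])]
(array([531.48, 297.14,   0.14,   1.58]), array([[ 0.02,  0.15],
       [-0.04,  0.41],
       [-0.11, -1.87]]))
```

View pics/w8o.png

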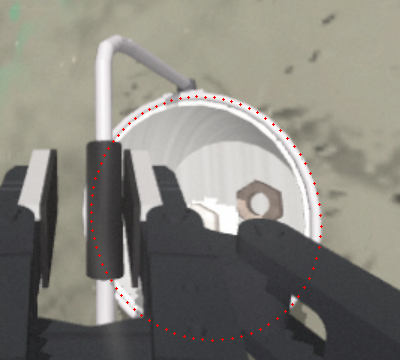

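>>> {"method": "move_arm", "body": {
  "steps": [
    [-0.53,-2.5,-2,-4.5,0,0,0],
    [-0.53,-2.5,-2,-4.5,0,0,0],
    [-1,-2.5,-2,-4.5,0,0,0],
    [-1,-2.5,-2,-4.5,0,0,0],
    [-1,-2.5,-2,-4.5,0,0,0]
  ]
}}

```text
clock: 9.35
position: [538.7, 288.5, 120.2]
ee_rot: [0.664, -0.659, 0.352, -0.027]
contact_force: [-0.7, -0.5, -0.7]
gripper_width: 8.2
```

>>> {"method": "move_arm", "body": {
  "steps": [
    [-1,0,0,0,0,0,0],
    [-1,0,0,0,0,0,0]
  ]
}}

```text
clock: 9.52
position: [538.8, 288.6, 120.2]
ee_rot: [0.664, -0.659, 0.352, -0.027]
contact_force: [-1.8, -0.6, -1.6]
gripper_width: 7.9
```

Run:
```python
from fit import *
import pickle
np.set_printoptions(precision=2,suppress=True)
p=optics.get_image('wrist');pickle.dump(p,open('w9.pkl','wb'));s=readout.read_state();print(s['position'],s['contact_force'],s['gripper_width'],s['clock'],s['joints'])
v=cv2.resize(p['frame'],None,fx=1.5,fy=1.5)
q=[531,297.2,.15,1.57]
for n in ('sR','sL','pivR','pivL','grip'):
    u=proj(p,pail(q,n))[0]*1.5; cv2.circle(v,(int(u[0]),int(u[1])),4,(0,0,255),1)
a=np.linspace(0,6.28,80); C=np.stack([45*np.cos(a)+q[0],45*np.sin(a)+q[1],a*0+66],1)
for u in proj(p,C)*1.5: cv2.circle(v,(int(u[0]),int(u[1])),1,(0,0,255),-1)
cv2.imwrite('pics/w9o.png',v)
```

```text
[538.84 288.59 120.2 ] [ 0.43 -1.39 -1.75] 7.966082026394726 9.5667 [ 0.96  0.47 -0.65  1.05 -0.86 -1.83]
```

View pics/w9o.png

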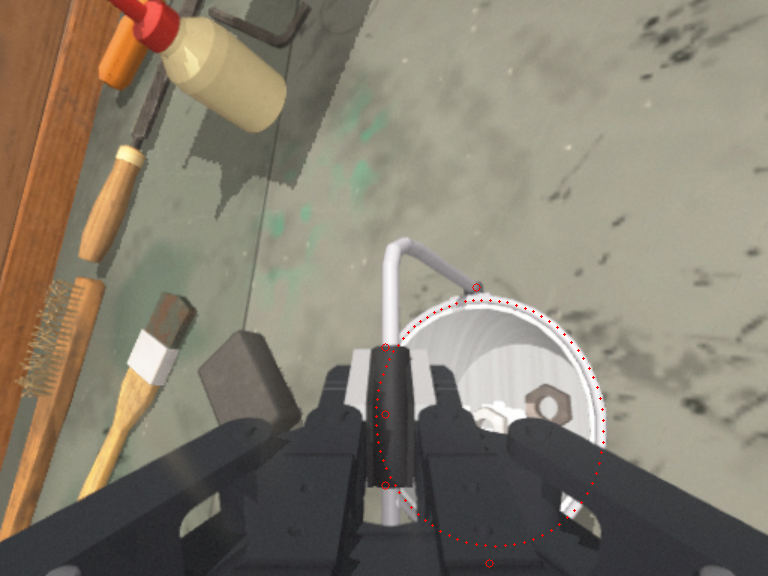

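```bash
cat > tr.py <<'E'
from chk import *
def links(j,L=Lk):
    M=rz(j[0]); p=np.array([0,0,L[0]]); P=[p]
    M=M@ry(j[1]); p=p+M@[0,0,L[3]];P.append(p)
    M=M@ry(-j[2]); p=p+M@[L[4],0,0];P.append(p)
    M=M@rx(-j[3]); p=p+M@[0,L[6],0];P.append(p); M=M@ry(-j[4]); p=p+M@[L[8]-73,0,0];P.append(p)
    return P
rk=np.array([605,-160,0.]);yr=-.30
def shelfdist(j):
    P=links(j); out=[]
    for A,B in zip(P[1:],P[2:]):
        t=np.linspace(0,1,60)[:,None]; X=(A+(B-A)*t-rk)@rz(yr)
        d=np.linalg.norm(np.maximum(0,np.maximum([0,-115,340]-X,X-[135,115,358])),axis=1); out.append(round(float(d.min())))
    return out
seat=rk+[0,0,190]
E
python3 - <<'E'
from tr import *
P0=s['position'];M0=R.from_quat(s['ee_rot']).as_matrix(); off=P0-[531,297.2,135]; D=rz(-.45)@off; M1=rz(-.45)@M0
A=P0+[0,0,120]; rf=lambda x,y,z: seat+rz(yr)@[x,y,z]+D
for nm,(p,M,q,N,n) in dict(lift=(P0,M0,A,M0,4),).items(): o,j,_=seq(p,M,q,N,n,s['joints']);print(nm,o,j)
B=rf(-110,0,65); o,j,rv=seq(A,M0,B,M1,14,j);print(B-A,rv,o,j,shelfdist(j))
C=rf(-60,0,22);o,j,_=seq(B,M1,C,M1,3,j);print(C,o,j,shelfdist(j))
E=rf(0,0,22);o,j,_=seq(C,M1,E,M1,4,j);print(E,o,j,shelfdist(j))
F=rf(0,0,0);o,j,_=seq(E,M1,F,M1,2,j);print(F,o,j,shelfdist(j))
print('clamp region: links at mid')
E
```

```text
lift [(1, np.float64(0.0), 0.44, 0.07), (2, np.float64(0.0), 0.48, 0.07), (3, np.float64(0.0), 0.53, 0.07), (4, np.float64(0.0), 0.57, 0.06)] [ 1.    0.34 -0.5   0.85 -1.05 -1.56]
[ -35.61 -427.25    0.  ] [-0.   -0.   -0.45] [(1, np.float64(0.0), 0.53, 0.04), (2, np.float64(0.0), 0.49, 0.04), (3, np.float64(0.0), 0.45, 0.04), (4, np.float64(0.0), 0.42, 0.04), (5, np.float64(0.0), 0.39, 0.04), (6, np.float64(0.0), 0.36, 0.05), (7, np.float64(0.0), 0.33, 0.05), (8, np.float64(0.0), 0.31, 0.05), (9, np.float64(0.0), 0.28, 0.06), (10, np.float64(0.0), 0.27, 0.06), (11, np.float64(0.0), 0.25, 0.07), (12, np.float64(0.0), 0.24, 0.07), (13, np.float64(0.0), 0.23, 0.07), (14, np.float64(0.0), 0.23, 0.07)] [ 0.28  0.1  -0.84  1.06 -0.85 -1.55] [376, 263, 148]
[ 551.   -153.43  197.2 ] [(1, np.float64(0.0), 0.23, 0.05), (2, np.float64(0.0), 0.24, 0.05), (3, np.float64(0.0), 0.25, 0.05)] [ 0.17  0.23 -0.82  1.22 -0.75 -1.64] [329, 201, 123]
[ 608.32 -171.16  197.2 ] [(1, np.float64(0.0), 0.28, 0.03), (2, np.float64(0.0), 0.31, 0.03), (3, np.float64(0.0), 0.34, 0.03), (4, np.float64(0.0), 0.37, 0.03)] [ 0.12  0.31 -0.7   1.22 -0.74 -1.58] [267, 146, 71]
[ 608.32 -171.16  175.2 ] [(1, np.float64(0.0), 0.35, 0.04), (2, np.float64(0.0), 0.34, 0.04)] [ 0.1   0.34 -0.73  1.29 -0.71 -1.65] [269, 138, 82]
clamp region: links at mid
```

>>> {"method": "move_arm", "body": {
  "steps": [
    [-1,0,0,6,0,0,0],
    [-1,0,0,16,0,0,0],
    [-1,0,0,32,0,0,0],
    [-1,0,0,48,0,0,0],
    [-1,0,0,58,0,0,0]
  ]
}}

```text
clock: 9.98
position: [539.0, 289.5, 179.2]
ee_rot: [0.664, -0.659, 0.351, -0.028]
contact_force: [0.1, 0.1, -5.4]
gripper_width: 8.2
```

Run:
```python
from h import *
p=optics.get_image('wrist');s=readout.read_state();print(s['position'],s['contact_force'],s['gripper_width'],s['clock'])
cv2.imwrite('pics/w10.png',cv2.resize(p['frame'],None,fx=1.5,fy=1.5))
```

```text
[539.60998926 290.20126619 181.09131167] [ 0.84117002  1.42248683 -4.29763193] 8.004231610480769 10.0333
```

View pics/w10.png

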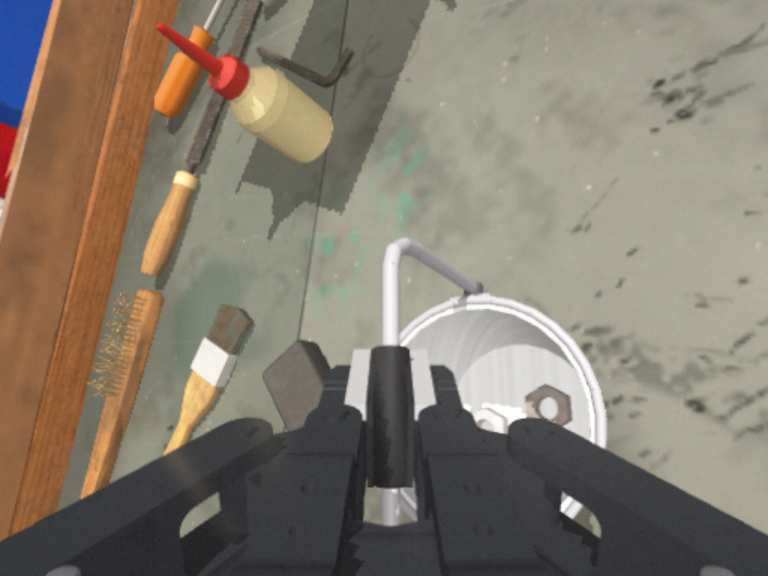

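>>> {"method": "move_arm", "body": {
  "steps": [
    [-1,0,0,10,0,0,0],
    [-1,0,-4,26,0,0,-0.004],
    [-1,-1,-14,42,0,0,-0.014],
    [-1,-2,-30,55,0,0,-0.032],
    [-1,-4,-52,60,0,0,-0.055]
  ]
}}

```text
clock: 10.45
position: [535.5, 238.0, 239.8]
ee_rot: [-0.646, 0.677, -0.352, 0.02]
contact_force: [0.6, 0.7, -5.0]
gripper_width: 8.3
```

>>> {"method": "move_arm", "body": {
  "steps": [
    [-1,-2,-25,0,0,0,-0.027],
    [-1,-4,-53,0,0,0,-0.056],
    [-1,-7,-82,0,0,0,-0.086],
    [-1,-9,-111,0,0,0,-0.117],
    [-1,-12,-140,0,0,0,-0.147]
  ]
}}

```text
clock: 10.87
position: [521.8, 94.2, 237.4]
ee_rot: [-0.594, 0.723, -0.353, -0.009]
contact_force: [0.9, -0.3, -5.8]
gripper_width: 8.2
```

>>> {"method": "move_arm", "body": {
  "steps": [
    [-1,-2,-29,0,0,0,-0.03],
    [-1,-5,-58,0,0,0,-0.061],
    [-1,-7,-87,0,0,0,-0.092],
    [-1,-10,-115,0,0,0,-0.121],
    [-1,-12,-140,0,0,0,-0.147]
  ]
}}

```text
clock: 11.28
position: [509.0, -46.1, 237.5]
ee_rot: [-0.539, 0.765, -0.351, -0.036]
contact_force: [-0.1, -0.6, -6.2]
gripper_width: 7.9
```

>>> {"method": "move_arm", "body": {
  "steps": [
    [-1,-2,-25,0,0,0,-0.027],
    [-1,-4,-47,0,0,0,-0.05],
    [-1,-5,-66,0,0,0,-0.07],
    [-1,-6,-80,0,0,0,-0.085],
    [-1,-7,-88,0,0,0,-0.094]
  ]
}}

```text
clock: 11.7
position: [501.8, -133.6, 237.4]
ee_rot: [-0.502, 0.79, -0.349, -0.052]
contact_force: [-0.5, -0.5, -6.1]
gripper_width: 7.9
```

Run:
```python
from tr import *
P0=s['position'];M0=R.from_quat(s['ee_rot']).as_matrix();print(P0,s['contact_force'],s['clock'],s['joints'])
M1=rz(-.45)@R.from_quat([0.664,-0.659,0.352,-0.027]).as_matrix();print((R.from_matrix(M1)*R.from_matrix(M0).inv()).as_rotvec())
D=rz(-.45)@np.array([7.8,-8.6,-14.8]);print('grip in rack frame',rz(yr).T@(P0-D-seat))
p=optics.get_image('wrist');cv2.imwrite('pics/w11.png',cv2.resize(p['frame'],None,fx=1.5,fy=1.5))
import pickle;pickle.dump(p,open('w11.pkl','wb'))
p=optics.get_image('scene');pickle.dump(p,open('s11.pkl','wb'));cv2.imwrite('pics/s11.png',cv2.resize(p['frame'][60:260,200:420],None,fx=3,fy=3,interpolation=2))
```

```text
[ 501.84 -133.64  237.37] [-0.49 -0.54 -6.1 ] 11.7 [ 0.3   0.1  -0.84  1.05 -0.85 -1.55]
[ 0. -0. -0.]
grip in rack frame [-112.77    4.37   62.17]
```

View pics/w11.png

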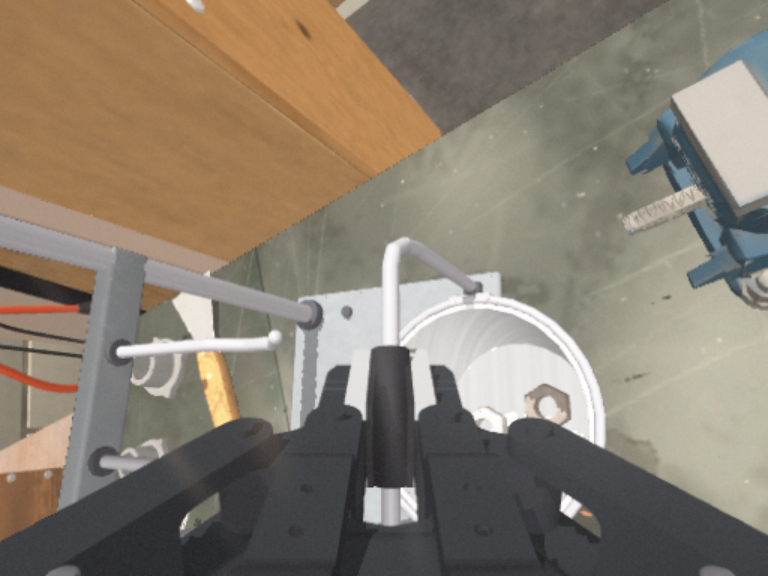

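View pics/s11.png

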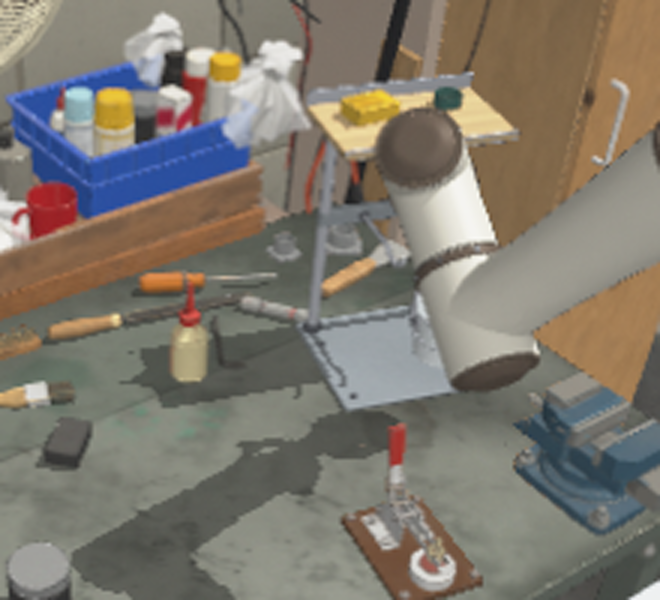

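```bash
cat > rk2.py <<'E'
from rk import *
p2=pickle.load(open('w11.pkl','rb'))
o2=[(p2,'tipR',W(276,338)),(p2,'rR',W(118,352)),(p2,'pbR',W(312,314)),(p2,'fr',W(500,272)),(p2,'rL',W(100,463))]
print(fit(o2,[605,-160,-.3],rack)); print(fit(ow+o2,[605,-160,-.3],rack))
for n in ('tipR','rR','rL','fr','pbR'): print(n,proj(p2,rack([605,-160,-.3],n))*1.5)
E
python3 rk2.py
```

```text
(array([ 604.86, -160.22,   -0.3 ]), array([[-0.91,  0.14],
       [ 1.47,  2.78],
       [ 0.67, -1.43],
       [-0.22,  2.07],
       [-0.08,  0.69],
       [ 0.28,  0.09],
       [-0.24, -0.55],
       [-3.2 , -0.39],
       [-2.58, -0.03]]), array([0.67, 0.49, 0.01]))
(array([ 604.47, -159.65,   -0.31]), array([[ 0.15,  0.18],
       [-1.66,  0.72],
       [ 0.16,  0.72],
       [ 1.47, -1.36],
       [-0.49, -1.02]]), array([0.72, 0.59, 0.01]))
(array([ 604.57, -159.96,   -0.31]), array([[-0.56,  0.43],
       [ 1.65,  3.06],
       [ 1.26, -1.1 ],
       [-0.26,  2.35],
       [ 0.25,  0.53],
       [ 0.31, -0.03],
       [ 0.25, -0.44],
       [-2.99, -0.54],
       [-2.47, -0.16],
       [-0.2 , -0.34],
       [-1.95,  1.08],
       [-0.22,  0.99],
       [ 0.81, -1.81],
       [-0.57, -0.64]]), array([0.49, 0.38, 0.  ]))
tipR [[274.49 337.27]]
rR [[114.04 354.58]]
rL [[ 98.43 463.05]]
fr [[499.68 268.84]]
pbR [[310.62 316.06]]
```

>>> {"method": "move_arm", "body": {
  "steps": [
    [-1,6,-3,-5,0,0,-0.002],
    [-1,18,-8,-15,0,0,-0.005],
    [-1,32,-13,-26,0,0,-0.005],
    [-1,43,-17,-35,0,0,-0.005],
    [-1,49,-20,-39,0,0,-0.005]
  ]
}}

```text
clock: 12.22
position: [554.4, -150.3, 197.6]
ee_rot: [-0.502, 0.789, -0.349, -0.051]
contact_force: [0.1, -0.3, -5.0]
gripper_width: 8.0
```

```bash
cat > where.py <<'E'
from tr import *
rk[:]=[604.6,-160,0]; seat[:]=[604.6,-160,190]; yr=-.305
P0=s['position'];M0=R.from_quat(s['ee_rot']).as_matrix();print(P0,s['contact_force'],s['clock'],s['gripper_width'])
off=R.from_quat([0.664,-0.659,0.352,-0.027]).as_matrix().T@np.array([7.8,-8.6,-14.8])
g=P0-M0@off; r=rz(yr).T@(g-seat); print('grip in rack',r); print('to seat world',seat-g)
E
python3 where.py
```

```text
[ 554.43 -150.34  197.59] [ 0.05 -0.27 -4.96] 12.2167 8.037703588916765
grip in rack [-57.27   3.75  22.39]
to seat world [ 53.5  -20.78 -22.39]
```

>>> {"method": "move_arm", "body": {
  "steps": [
    [-1,6,-2,0,0,0,0],
    [-1,18,-7,0,0,0,0],
    [-1,31,-12,0,0,0,0],
    [-1,43,-17,0,0,0,0],
    [-1,50,-20,0,0,0,0]
  ]
}}

```text
clock: 12.63
position: [605.2, -171.0, 200.4]
ee_rot: [-0.501, 0.79, -0.35, -0.05]
contact_force: [0.6, 0.2, -6.7]
gripper_width: 8.0
```

>>> {"method": "move_arm", "body": {
  "steps": [
    [-1,1,0,0,0,0,0],
    [-1,1,0,0,0,0,0]
  ]
}}

```text
clock: 12.8
position: [604.5, -171.0, 199.6]
ee_rot: [-0.501, 0.79, -0.35, -0.051]
contact_force: [-0.6, 0.2, -6.6]
gripper_width: 8.2
```

```bash
cat >> where.py <<'E'
import pickle
p=optics.get_image('wrist');pickle.dump(p,open('w12.pkl','wb'));v=cv2.resize(p['frame'],None,fx=1.5,fy=1.5)
for x,y,z,c in [(-21.5,-30,198.5,(0,0,255)),(-9,-30,187.5,(0,255,0)),(9,-30,187.5,(0,255,0)),(106,-30,194,(0,0,255)),(-21.5,30,198.5,(0,0,255)),(106,30,194,(0,0,255))]:
    u=proj(p,rk+rz(yr)@[x,y,z])[0]*1.5; cv2.circle(v,(int(u[0]),int(u[1])),4,c,1)
cv2.imwrite('pics/w12.png',v)
E
python3 where.py
```

```text
[ 604.48 -171.    199.6 ] [-0.58  0.18 -6.61] 12.8 8.212638410744168
grip in rack [-3.34 -0.91 24.39]
to seat world [  3.46  -0.13 -24.39]
```

View pics/w12.png

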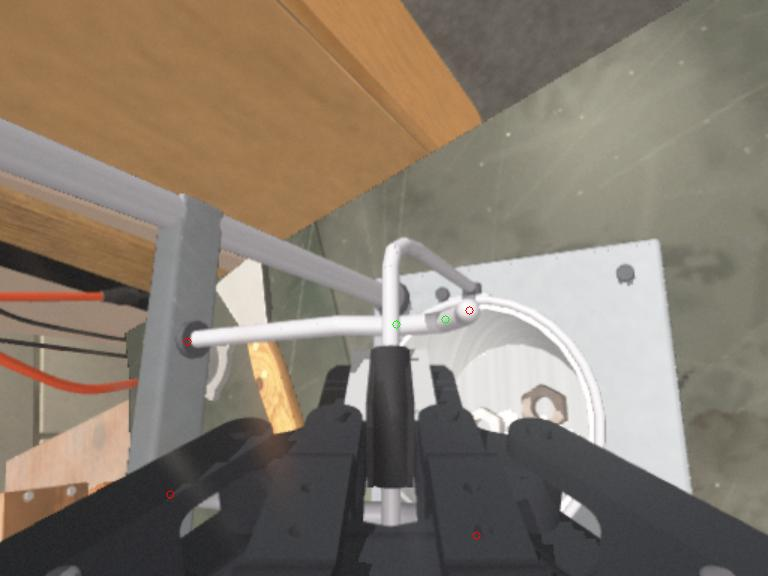

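>>> {"method": "move_arm", "body": {
  "steps": [
    [-1,2,0,-6,0,0,0],
    [-1,3,0,-12,0,0,0],
    [-1,3,0,-17,0,0,0],
    [-1,3,0,-20,0,0,0],
    [-1,3,0,-20,0,0,0]
  ]
}}

```text
clock: 13.27
position: [606.3, -171.2, 178.2]
ee_rot: [-0.502, 0.79, -0.349, -0.052]
contact_force: [-0.2, -0.1, -6.4]
gripper_width: 7.9
```

```bash
python3 where.py
```

```text
[ 606.35 -171.21  178.15] [-0.25 -0.09 -6.39] 13.2667 7.931333004593037
grip in rack [-1.46 -0.54  2.95]
to seat world [ 1.55  0.08 -2.95]
```

View pics/w12.png

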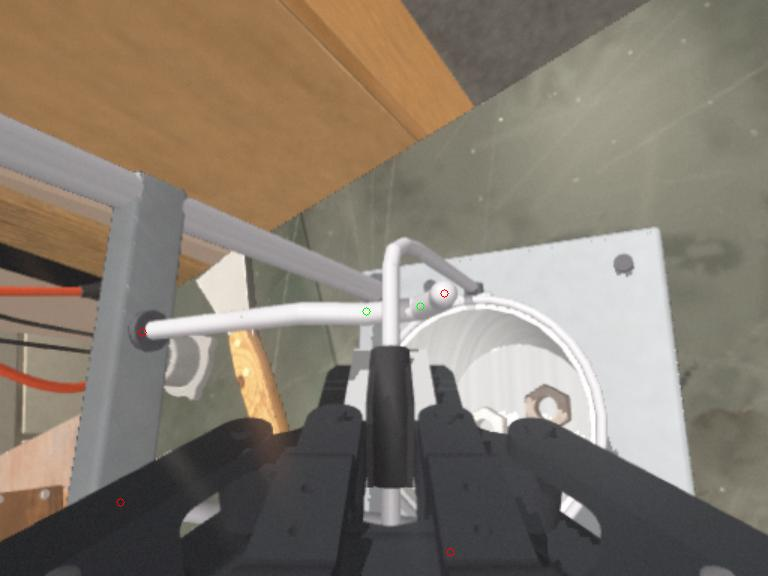

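The wire is in the dips, about 3 mm above seating. I'll lower it in small steps and watch the force.

>>> {"method": "move_arm", "body": {
  "steps": [
    [-1,1,0,-1,0,0,0],
    [-1,1,0,-2,0,0,0],
    [-1,1,0,-3,0,0,0],
    [-1,1,0,-3,0,0,0]
  ]
}}

```text
clock: 13.65
position: [608.2, -171.0, 176.4]
ee_rot: [-0.501, 0.79, -0.35, -0.051]
contact_force: [-0.5, -0.1, -5.7]
gripper_width: 8.4
```

>>> {"method": "move_arm", "body": {
  "steps": [
    [-1,0,0,-1,0,0,0],
    [-1,0,0,-1,0,0,0],
    [-1,0,0,-2,0,0,0],
    [-1,0,0,-2,0,0,0]
  ]
}}

```text
clock: 13.98
position: [608.3, -171.1, 175.0]
ee_rot: [-0.501, 0.79, -0.35, -0.051]
contact_force: [0.1, -0.4, -3.6]
gripper_width: 8.0
```

```bash
python3 where.py
```

```text
[ 608.29 -171.13  175.03] [ 0.07 -0.35 -3.57] 13.9833 7.9754830447561345
grip in rack [ 0.32  0.12 -0.18]
to seat world [-0.34 -0.01  0.18]
```

>>> {"method": "move_arm", "body": {
  "steps": [
    [-1,0,0,-1,0,0,0],
    [-1,0,0,-1.5,0,0,0],
    [-1,0,0,-1.5,0,0,0]
  ]
}}

```text
clock: 14.28
position: [608.5, -171.2, 174.7]
ee_rot: [-0.501, 0.79, -0.351, -0.051]
contact_force: [-3.7, 3.4, 2.3]
gripper_width: 8.4
```

```bash
python3 where.py
```

```text
[ 608.55 -171.23  174.73] [-3.72  3.36  2.32] 14.2833 8.380683416548491
grip in rack [ 0.57  0.1  -0.5 ]
to seat world [-0.58  0.07  0.5 ]
```

View pics/w12.png

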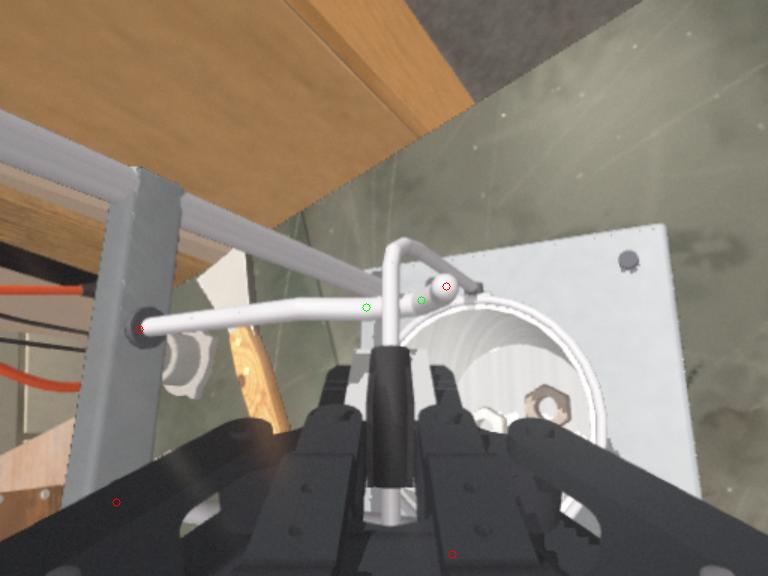

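The pail's weight is now on the rack: the force went from −6.4 to +2.3 N, and the wrist view puts the wire in the middle of the dip. I'll open the gripper slowly.

>>> {"method": "move_arm", "body": {
  "steps": [
    [-0.7,0,0,1,0,0,0],
    [-0.6,0,0,1,0,0,0],
    [-0.45,0,0,1,0,0,0],
    [-0.3,0,0,1,0,0,0],
    [-0.2,0,0,1,0,0,0]
  ]
}}

```text
clock: 14.75
position: [608.5, -171.1, 174.3]
ee_rot: [-0.501, 0.79, -0.35, -0.051]
contact_force: [0.2, 0.4, 0.6]
gripper_width: 34.2
```

```bash
python3 where.py; python3 -c "
from h import *
print(R.from_quat(readout.read_state()['ee_rot']).as_matrix()[:,2])"
```

```text
[ 608.46 -171.05  174.27] [0.18 0.38 0.63] 14.75 34.21504090549015
grip in rack [ 0.47  0.23 -0.94]
to seat world [-0.51 -0.08  0.94]
[ 0.26986147 -0.60376952 -0.75009143]
```

View pics/w12.png

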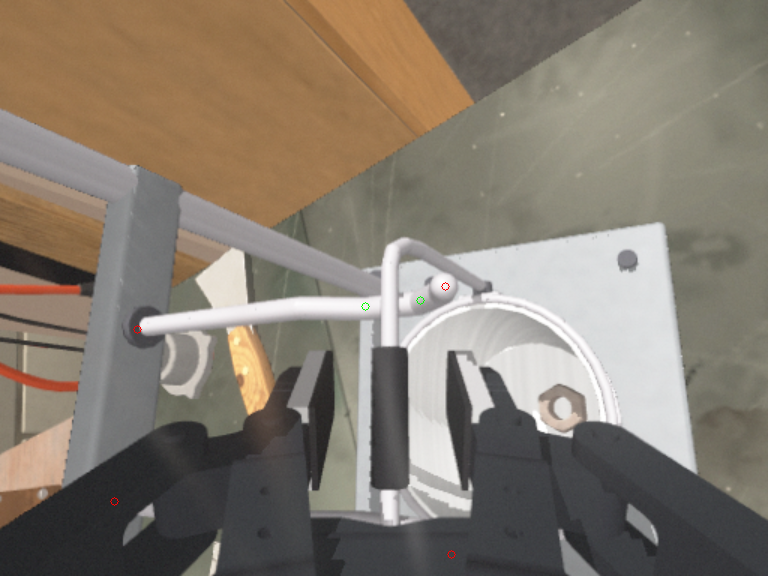

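>>> {"method": "move_arm", "body": {
  "steps": [
    [-0.2,-3,6,7.5,0,0,0],
    [-0.2,-7,15,19,0,0,0],
    [-0.2,-11,24,30,0,0,0],
    [-0.2,-16,36,45,0,0,0],
    [-0.2,-22,48,60,0,0,0]
  ]
}}

```text
clock: 15.22
position: [585.8, -122.8, 234.2]
ee_rot: [-0.501, 0.79, -0.349, -0.052]
contact_force: [0.9, 0.2, 0.5]
gripper_width: 34.2
```

>>> {"method": "move_arm", "body": {
  "steps": [
    [-0.2,-10,10,12,0,0,0],
    [-0.2,-35,20,20,0,0,0],
    [-0.2,-65,30,25,0,0,0],
    [-0.2,-95,38,28,0,0,0],
    [-0.2,-115,42,30,0,0,0]
  ]
}}

```text
clock: 15.63
position: [469.2, -80.9, 264.3]
ee_rot: [-0.501, 0.79, -0.35, -0.051]
contact_force: [-0.8, 0.1, -0.4]
gripper_width: 34.0
```

Run:
```python
from h import *
import pickle
np.set_printoptions(precision=1,suppress=True)
s=readout.read_state();print(s['position'],s['clock'],s['contact_force'],s['joints'])
for n in ('wrist','scene','top'):
    p=optics.get_image(n);pickle.dump(p,open(n+'13.pkl','wb'))
    print(n,[(np.array(d['uv']),round(d['conf'],2)) for d in nets.tip_of('bail_grip',p)[:4]])
    f=p['frame']; cv2.imwrite(f'pics/{n}13.png',cv2.resize(f,None,fx=1.5,fy=1.5) if n=='wrist' else cv2.resize(f[60:260,200:420],None,fx=3,fy=3,interpolation=2))
    print(n,'seat proj',proj(p,[604.6,-160,190]),'nuts/jar etc')
```

```text
[469.2 -80.9 264.3] 15.6333 [-0.8  0.1 -0.4] [ 0.5  0.  -0.8  0.9 -1.  -1.6]
wrist [(array([154.9, 226. ]), 0.57)]
wrist seat proj [[153.4 223.7]] nuts/jar etc
scene [(array([179.4, 285.3]), 0.7), (array([338.4, 145.3]), 0.59), (array([234.1, 269.6]), 0.53)]
scene seat proj [[338.4 144.7]] nuts/jar etc
top [(array([174.2, 235.5]), 0.72), (array([361.7, 178.3]), 0.56), (array([216.8, 236.9]), 0.48)]
top seat proj [[364.3 180.5]] nuts/jar etc
```

View pics/wrist13.png

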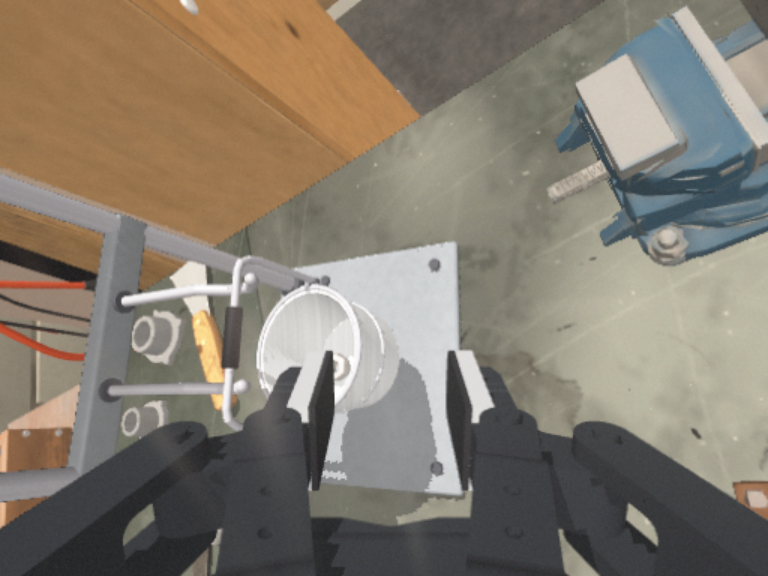

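View pics/scene13.png

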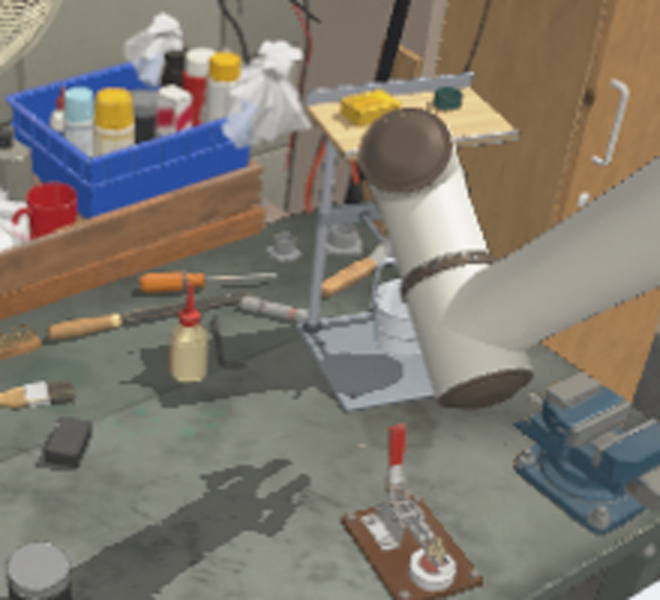

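>>> {"method": "move_arm", "body": {
  "steps": [
    [-0.2,-5,0,3,0,0,0],
    [-0.2,-10,0,6,0,0,0],
    [-0.2,-10,0,6,0,0,0],
    [-0.2,-10,0,6,0,0,0],
    [-0.2,-10,0,6,0,0,0]
  ]
}}

```text
clock: 16.35
position: [461.3, -81.0, 270.1]
ee_rot: [-0.501, 0.79, -0.35, -0.051]
contact_force: [0.0, -0.0, -0.3]
gripper_width: 34.0
```

>>> {"method": "move_arm", "body": {
  "steps": [
    [-0.2,0,0,0,0,0,0],
    [-0.2,0,0,0,0,0,0],
    [-0.2,0,0,0,0,0,0],
    [-0.2,0,0,0,0,0,0],
    [-0.2,0,0,0,0,0,0]
  ]
}}

```text
clock: 16.77
position: [461.2, -81.0, 270.0]
ee_rot: [-0.501, 0.79, -0.35, -0.051]
contact_force: [0.2, 0.5, -0.4]
gripper_width: 34.3
```

Run:
```python
from kin import *
import pickle
np.set_printoptions(precision=1,suppress=True)
f0=None
for k in range(4):
    p=optics.get_image('wrist'); f=p['frame'].astype(int)
    if f0 is not None: print('diff',np.abs(f-f0)[140:300,150:300].mean(),np.abs(f-f0)[0:100].mean())
    f0=f
v=cv2.resize(p['frame'],None,fx=1.5,fy=1.5); rk=np.array([604.6,-160,0])
a=np.linspace(0,6.28,80)
for r,z,c in ((45,121,(0,0,255)),(38,55,(0,255,0))):
    for u in proj(p,rk+np.stack([r*np.cos(a),r*np.sin(a),a*0+z],1))*1.5: cv2.circle(v,(int(u[0]),int(u[1])),1,c,-1)
for y in (-18,0,18):
    u=proj(p,rk+rz(-.305)@[0,y,190])[0]*1.5; cv2.circle(v,(int(u[0]),int(u[1])),3,(0,0,255),1)
cv2.imwrite('pics/w14.png',cv2.resize(v[200:500,80:480],None,fx=2,fy=2))
s=readout.read_state(); print(s['clock'],s['contact_force'])
```

```text
diff 1.708736111111111 1.8473763020833334
diff 1.7014444444444445 1.8422916666666667
diff 1.7124861111111112 1.8449283854166667
16.9667 [0.2 0.6 0. ]
```

View pics/w14.png

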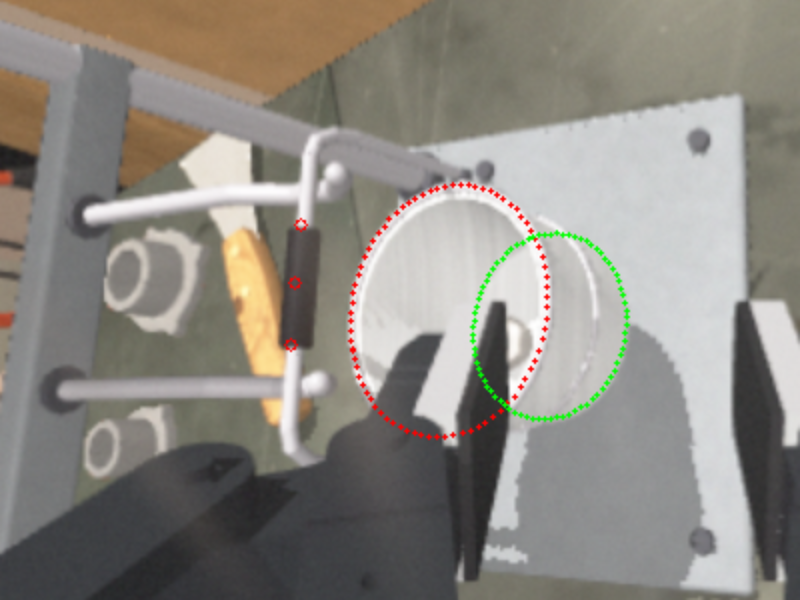

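Run:
```python
from h import *
print(workorder.job_done())
```

```text
the job is handed in; nothing more can be done
None
```

The pail is hanging on the rack by its bail, with the wire in the dips of both prongs. I handed the job in at about 17 s of the 54 s allowed; no verdict is reported. I pushed the bail upright with a loosely open gripper and gripped the sleeve with the hand leaning back and sideways. Then I lifted the pail, carried it to the rack and lowered it until the rack took the weight. I opened the gripper and backed off before handing in.

**What the last checks showed:**
- **Seating:** at release the mid wire measured within about 1 mm of the seat point. Afterwards it lay within a few pixels of where the seat should appear in the wrist and scene views.
- **Upright and at rest:** the rim and foot outlines of an upright pail matched the wrist picture. Four pictures in a row showed no movement above image noise.
- **Contact:** the force on the wrist was under 1 N, and the robot touched nothing.
- **Bystanders:** the block, oiler and jar looked unmoved in the scene view just after release. I did not measure them again.

**What failed or disagreed:**
- **Approach:** my first approach to the pail, tilted 45°, ran into the joint 3 and joint 4 range limits and stopped short. It touched nothing, and I used a reachable lean instead.
- **Top camera:** the network placed the grip about 3 pixels (roughly 13 mm) from the expected spot, with confidence 0.56. I relied on the other two views, which agreed.
- **Nuts:** I saw both nuts in the pail until the gripper opened. After that a finger hid one of them, so the last picture confirms only one.

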